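Clear the bottle tray and put the fallen bottle back

ROBOT

A 7-joint arm with a two-finger parallel gripper is mounted at the origin on a cart in front of the work surface, level with it; the furniture and walls round the work are solid. World frame = base frame: x ahead of the robot, y to its left, z up, the work surface at z = 0. Lengths are in mm, angles in rad, forces in N, time in s.
With the tool pointing down it reaches from about 375 to 925 mm from the base axis. Payload 3.1 kg.
Tool frame: the origin (TCP) lies between the finger pads; the fingertips stand 19 mm ahead of it and the grasp point (between the pads) is the TCP (tip_extent is the distance from the TCP to the fingertips, in mm); z points along the fingers, y is the line along which they close (so a half turn about z gives the same grasp; the last joint's range is limited). The gripper opens to 85 mm and grips with 20 to 120 N. Pads are 22 mm wide; open, the fingers measure 114 mm over their backs; the gripper's body (76 mm by 85 mm) begins 54 mm behind the grasp point. The pads swing forward as they close: fully open they stand 13 mm farther back than shut.
Start: joints at [1.029, 0.383, 0.044, 1.598, -0.018, 1.161, -0.05], TCP at [279.112, -587.026, 250.269] pointing down, gripper open.
Joint ranges: [-2.61, 2.61], [-0.41, 2.15], [-1.48, 1.57], [0, 2.5], [-1.57, 4.71], [0.05, 1.97], [-2.85, 2.85]. Speed limits (rad/s): [2.79, 2.79, 3.14, 3.14, 3.14, 3.14, 3.14].

INTERFACE

Orientations are given as a rotation vector (axis times angle).
In Python, from workcell import sense, capture, camera_model, hand_in, tip_extent gives the robot as it stands. The module is installed in compiled form; this text tells all that it offers.
- The arm moves only by the tool step_arm, never from a script. Its argument "deltas" is a list of rows, each an object of numbers: "gripper": the closure, from 0 (fully open) to 1 (shut); "dx", "dy", "dz": the shift along the tool's x, y, z in mm; "wx", "wy", "wz": the turn, a rotation vector about the tool's x, y, z in rad. In form: [{"gripper": .., "dx": .., "dy": .., "dz": .., "wx": .., "wy": .., "wz": ..}, ...]. A call has exactly 5 rows; each row is the pose to reach, as a shift and turn from the pose commanded when the call began, along the tool's axes at that moment; what a row does not reach only later rows make up. A row lasts 1/12 s, in which the tool goes at most 41.7 mm and 7.16 degrees, less where a joint would pass 70% of its speed; a pose out of reach is approached as far as the arm can. A call with a gripper value outside its range is refused whole. The fingers move at their own pace and stop on an object; "squeeze" is the grip in N (left out, the last holds). Time passes only in rows, so rows that repeat a pose let the fingers close, or fill a call up. It gives the time, the measured TCP pose, the force, the opening and the grip force at its end, in the units of the state.
- sense(): the state, without advancing time (a new reading comes with each control period).
- capture(name): name is "side" or "top"; returns (picture, depth): 400x640x3 uint8, red, green, blue; 400x640 float32, mm along the optical axis (not along the pixel's ray), 0 where there is no reading.
- camera_model(name): a dict with "mtx" (3x3 intrinsics, pixels), "xyz" and "attitude" of the camera in the world. Camera axes: x right, y up, looking along -z (the intrinsics and any distortion apply to the point x, -y, -z); pixel columns grow to the right and rows downward; lengths in mm; the calibration is good to about 2 mm. A picture is of the moment at which its call begins. camera_model takes no time and is no camera call.
- hand_in(): hands the job in; it is judged then, once.
The state is a dict: "time": time; "q": joint angles; "joint_vel": joint speeds; "joint_efforts": joint torques, N m; "eef_pos": TCP position; "eef_rot": TCP orientation; "force": force on the tool from outside, world axes, zero at the start; "torque": the same for the moment, N m; "finger_gap": finger opening in mm; "grip_force": force on a finger pad.
Only numpy, scipy, OpenCV 4.12 (cv2) and the standard library are available. Lean on these libraries where they do the work, as an engineer would, in place of code of your own. Each camera call takes 0.05 s, during which the arm holds its last target. There are 200 camera calls.

TASK

A carton has been left in one bay of the grey two-bay bottle tray, and the reagent bottle that belongs there lies toppled on the worktop. Take the carton out and stand it, right way up, on free worktop clear of the tray; then stand the fallen bottle upright in the bay you have freed. Set both down rather than dropping them, do not tip the carton over, and leave the small bottle in the other bay and the things around undisturbed.

Things in the scene. Friction and masses are not known exactly. Their poses are not given: they have to be found in the camera images.
- tray: grey plastic bottle tray, fixed to the worktop, 112 (x) x 177 (y) x 26 mm high, on the robot's left. Two open bays side by side along its y, each 106 (x) x 84 (y) mm inside, with 3 mm walls and divider 26 mm high; the floor inside is 8 mm above the worktop. Origin: centre of its underside, z up
- bay_left (a point): centre of the floor of the tray's bay at its +y side (8 mm above the worktop); axes as the tray's
- bay_right (a point): centre of the floor of the tray's bay at its -y side (8 mm above the worktop); axes as the tray's
- carton: pale carton, 56 (its x) x 95 (its y) x 70 mm high, 0.09 kg, standing in either bay, its 56 mm side along the row of bays. Origin: centre of its underside, z up. Free worktop for it: on the right round the fallen bottle, between the big centrifuge in the middle (180 mm high, right side at y = -0.12) and the boxy instrument at the back right (front at x = 0.59, y -0.27 to -0.6)
- small_bottle: small bottle, 34 mm diameter x 60 mm high, standing upright in the other bay, to be left alone. Origin: centre of its base, z towards the cap
- fallen_bottle: reagent bottle with screw cap, body 56 mm diameter, 118 mm long in all, about 0.3 kg, lying on its side on the worktop on the robot's right, its cap pointing to the robot's right (-y), or turned from there by up to 45 degrees towards the robot. The smooth round body reaches from the base to about 70 mm; the cap is 42 mm in diameter, from 94 to 118 mm. Origin: centre of its base (28 mm above the worktop while it lies), z along the bottle from base to cap
- tape_roll: bystander: roll of tape, 60 mm diameter, 19 mm high; origin under its centre
- brass_weight: bystander: brass balance weight, 29 mm diameter, 42 mm high; origin under its centre
- power_brick: bystander: black power brick, 48 (x) x 110 (y) x 30 mm; origin under its centre
- beaker: bystander: glass beaker, 53 mm diameter, 69 mm high; origin under its centre
- petri_dish: bystander: closed petri dish, 60 mm diameter, 15 mm high; origin under its centre
- timer: bystander: bench timer, 60 x 62 x 18 mm; origin under its centre
There are look-alikes about, which are no part of the job. Leave any red look-alike of the carton alone. What is shaped like the fallen_bottle but orange is not meant.

How it is judged:
By the outcome, as a careful person would: the job done as asked, in the order asked, and still so for the second after the job is handed in, with the robot touching nothing.
It also fails if it takes over 69 s, if anything falls off the work surface, if the arm or the gripper's body presses on something with over 40 N, if the wrist force passes 120 N, or if a joint passes its speed limit or range.

## Working session

There is one attempt and no reset: what is moved stays moved. The work goes in short steps, Python scripts to look and compute and a tool call to move; the robot and the scene stay as the last step left them, time stands still between calls to the robot, and variables do not carry over. Pictures are saved under pics/ and viewed, at most 10 in all, crops included, and the job is handed in when it is done.

Besides the shell and the picture viewer there is one more tool, called after "Request:" as name([rows], argument=value, ...), one row to a line, values as JSON. step_arm: Moves the arm, as the interface text tells. Its arguments: {"type":"object","properties":{"deltas":{"type":"array","items":{"type":"object","properties":{"gripper":{"type":"number"},"dx":{"type":"number"},"dy":{"type":"number"},"dz":{"type":"number"},"wx":{"type":"number"},"wy":{"type":"number"},"wz":{"type":"number"}}}},"squeeze":{"type":"number"}},"required":["deltas"]}

```bash
mkdir -p pics; cat > h.py <<'E'
import numpy as np, cv2
from scipy.spatial.transform import Rotation as R
from workcell import *
def cap(n):
    im,d=capture(n); m=camera_model(n); np.savez(''+n,im=im,d=d); return im,d,m
def att(m):
    a=np.array(m['attitude'],float)
    return a if a.shape==(3,3) else R.from_rotvec(a).as_matrix()
def cloud(d,m):
    v,u=np.mgrid[:400,:640]; K=np.array(m['mtx'],float)
    x=(u-K[0,2])/K[0,0]*d; y=(v-K[1,2])/K[1,1]*d
    return np.stack([x,-y,-d],-1)@att(m).T+np.array(m['xyz'],float)
E
python3 - <<'E'
from h import *
for n in('top','side'):
    im,d,m=cap(n); print(m); cv2.imwrite(f'pics/{n}0.png',im[:,:,::-1]); P=cloud(d,m); np.save(n+'P',P)
    print(P[200,320],P[300,200],P[300,450])
print(sense())
E
```

```text
{'mtx': array([[442.96210281,   0.        , 320.22530012],
       [  0.        , 442.96210281, 199.2228077 ],
       [  0.        ,   0.        ,   1.        ]]), 'xyz': array([ 226.00739398,  -51.01677695, 1519.92872041]), 'attitude': array([ 0.16214599, -0.14244547, -1.55671171])}
[487.12906124 -32.14538583 179.46710926] [ 147.37684793  623.72411655 -916.35189922] [ 160.96763137 -718.17723608 -919.23556701]
{'mtx': array([[464.12609851,   0.        , 320.87534779],
       [  0.        , 464.12609851, 200.77822069],
       [  0.        ,   0.        ,   1.        ]]), 'xyz': array([-276.81931516, -448.065873  , 1730.35076794]), 'attitude': array([ 0.43518231, -0.26064815, -1.03168296])}
[443.58930377 -46.36129193 169.58068107] [  32.42399239  514.33341175 -921.97612531] [ 244.29106035 -599.52498652  385.46047113]
{'time': 0.1, 'q': array([ 1.0291743 ,  0.38376878,  0.04382979,  1.59942533, -0.01790178,
        1.16120806, -0.04990311]), 'joint_vel': array([-1.44453745e-04, -1.51710162e-03, -4.23213194e-05, -3.02995269e-03,
        1.02595951e-03,  4.24063447e-04,  6.02168063e-04]), 'joint_efforts': array([ 2.75409322e-03, -4.34730184e+01,  1.02959756e+00, -2.50454789e+01,
        1.09264071e-02,  5.56512576e-03, -2.66257638e-05]), 'eef_pos': array([ 278.76091325, -586.28664   ,  248.9986943 ]), 'eef_rot': array([-3.06225722e+00, -6.91059822e-01,  1.02261477e-03]), 'force': array([-0.16565991,  0.32385087, -0.52602128]), 'torque': array([ 0.0186152 ,  0.00162606, -0.01102143]), 'grip_force': 0.0, 'finger_gap': 85.76330566927406}
```

View pics/top0.png

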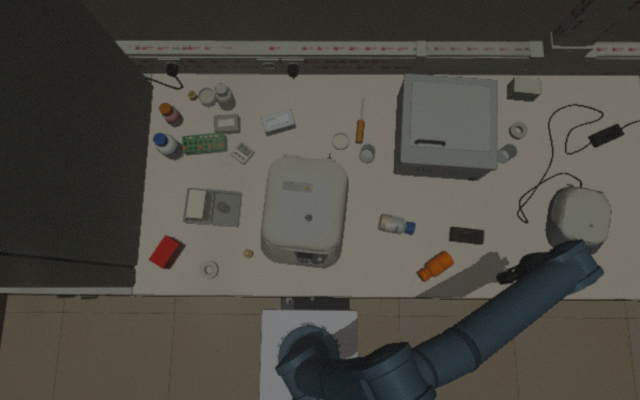

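View pics/side0.png

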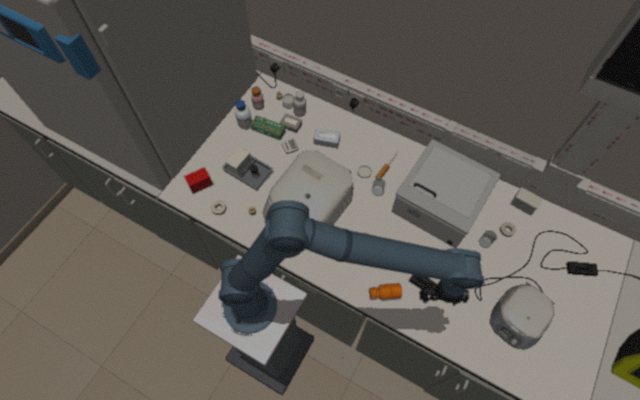

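The top view shows:
- The tray is around (212,207), with the pale carton in its left bay at (197,204) and the small bottle at (224,208). The red box at (165,252) is a look-alike.
- The white bottle with a blue cap at (397,224) matches the fallen bottle. The orange one at (436,265) is a look-alike.

I'll confirm both in one crop and measure.

```bash
python3 - <<'E'
from h import *
z=np.load('top.npz'); im=z['im']; P=np.load('topP.npy')
a=cv2.resize(im[175:280,135:260],None,fx=4,fy=4,interpolation=2)[:,:,::-1]
b=cv2.resize(im[195:300,370:470],None,fx=4,fy=4,interpolation=2)[:,:,::-1]
c=np.hstack([a,b]); c=c[:, :]; c=cv2.resize(c,(799,int(c.shape[0]*799/c.shape[1]))); cv2.imwrite('pics/crop.png',c)
def box(name,r0,r1,c0,c1,zl,zh):
    Q=P[r0:r1,c0:c1].reshape(-1,3); Q=Q[(Q[:,2]>zl)&(Q[:,2]<zh)]
    rc=cv2.minAreaRect(Q[:,:2].astype(np.float32)); print(name,len(Q),np.median(Q,0).round(1),Q.min(0).round(),Q.max(0).round(),rc)
print('table',np.median(P[150:270,355:375,2]), np.median(P[200:290,140:180,2]))
box('carton',180,230,175,245,64,85)
box('tray',180,235,175,250,16,34)
box('small',190,230,214,245,45,66)
box('bottle',205,245,370,425,12,70)
box('bottop',205,245,370,425,50,70)
box('orange',245,290,410,465,12,70)
box('brick',220,250,440,495,15,45)
box('weight',240,262,238,260,15,50)
box('red',230,275,145,190,10,100)
box('centri',150,270,255,355,20,250)
box('instr',70,185,385,505,50,350)
box('beaker',140,170,355,380,20,90)
E
```

```text
table -0.7666426034330698 0.7838398581956199
carton 572 [488.9 376.   76.7] [443. 282.  64.] [539. 412.  85.] ((488.8049621582031, 346.38665771484375), (128.24237060546875, 95.64260864257812), 85.811279296875)
tray 489 [483.  341.9  25.2] [424. 245.  16.] [556. 440.  34.] ((490.9846496582031, 342.0311279296875), (189.25167846679688, 123.21414184570312), 85.83914947509766)
small 42 [483.1 294.2  63.7] [469. 283.  46.] [500. 316.  66.] ((484.8734130859375, 298.7671203613281), (30.437742233276367, 31.428112030029297), 7.844639778137207)
bottle 539 [ 429.3 -282.8   47.3] [ 402. -351.   13.] [ 468. -228.   63.] ((432.19659423828125, -290.587646484375), (119.29698181152344, 54.564517974853516), 78.2182846069336)
bottop 200 [ 435.5 -274.5   53.5] [ 412. -344.   50.] [ 463. -234.   63.] ((432.0341491699219, -288.3379821777344), (110.75132751464844, 42.55955505371094), 73.76872253417969)
orange 584 [ 295.  -413.7   47.5] [ 247. -471.   12.] [ 345. -355.   62.] ((293.1210632324219, -413.2867736816406), (55.89023208618164, 119.3299331665039), 35.411617279052734)
brick 482 [ 399.9 -525.5   28.4]
[... 282 characters left out ...]
1172), 89.11874389648438)
red 678 [331.1 473.1  68.2] [278. 431.  10.] [387. 560.  82.] ((315.434326171875, 492.19091796875), (65.0284194946289, 141.38955688476562), 53.72692108154297)
centri 8547 [451.9  16.  171.3] [ 286. -123.   29.] [676. 162. 191.] ((487.354736328125, 13.826904296875), (264.4325866699219, 390.7887268066406), 83.78006744384766)
instr 10064 [ 731.2 -434.6  180.1] [ 585. -659.   50.] [ 955. -248.  210.] ((769.2724609375, -453.0001220703125), (414.96319580078125, 365.30828857421875), 89.13782501220703)
beaker 143 [ 689.1 -191.5   48.1] [ 656. -217.   20.] [ 736. -158.   74.] ((697.5262451171875, -189.30075073242188), (83.9185791015625, 50.66877746582031), 9.266868591308594)
```

View pics/crop.png

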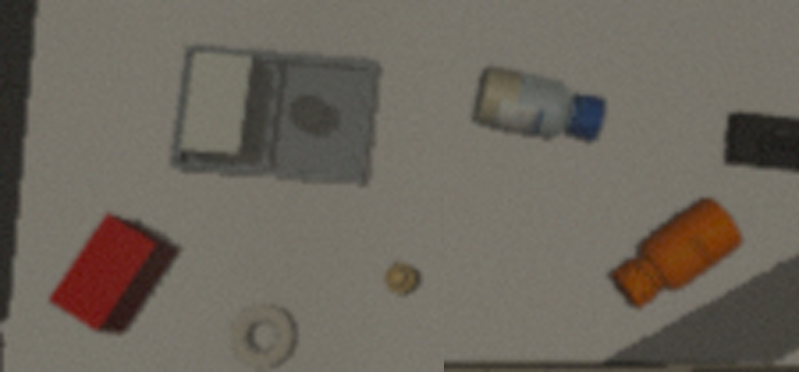

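The crop confirms it: the carton is pale and stands in the +y bay, the bottle is white with a blue cap, and the red and orange objects are only look-alikes. Next I'll refine the poses from the outlines.

```bash
cat >> h.py <<'E'
def ray(uv,m,z):
    K=np.array(m['mtx'],float); uv=np.atleast_2d(np.array(uv,float))
    d=np.c_[(uv[:,0]-K[0,2])/K[0,0],-(uv[:,1]-K[1,2])/K[1,1],-np.ones(len(uv))]@att(m).T
    o=np.array(m['xyz'],float); return o+d*((z-o[2])/d[:,2])[:,None]
E
python3 - <<'E'
from h import *
m=camera_model('top'); im=np.load('top.npz')['im'].astype(int); g=im.sum(2)/3
print(tip_extent() if callable(tip_extent) else tip_extent)
# carton top: bright component
sub=(g[180:235,183:215]).astype(np.uint8); t,b=cv2.threshold(sub,0,255,cv2.THRESH_OTSU)
crop=im[188:224,184:242]
roi=np.zeros(g.shape,np.uint8); roi[186:226,186:206]=1
mk=((g>t)&(roi>0)).astype(np.uint8); n,l,s,c=cv2.connectedComponentsWithStats(mk); i=l[204,197]
v,u=np.where(l==i); p=ray(np.c_[u,v],m,78); print('carton',t,s[i],p.mean(0),cv2.minAreaRect(p[:,:2].astype(np.float32)))
# tray rim from crop corners
s_=3.551; cr=[(185,45),(380,60),(368,184),(170,168)]
q=ray([(135+a/s_,175+b/s_) for a,b in cr],m,26); print('tray rim',q.round(1),q.mean(0))
cc=[(193,50),(254,53),(245,155),(182,150)]
q=ray([(135+a/s_,175+b/s_) for a,b in cc],m,78); print('carton cr',q.round(1),q.mean(0))
# bottle: use mask of depth points above 8
P=np.load('topP.npy'); Q=P[205:245,370:425].reshape(-1,3); Q=Q[(Q[:,2]>22)&(Q[:,2]<70)]
c=Q[:,:2].mean(0); w,V=np.linalg.eigh(np.cov((Q[:,:2]-c).T)); a=V[:,1]; a*=-np.sign(a[1]); s=(Q[:,:2]-c)@a; r=(Q[:,:2]-c)@[-a[1],a[0]]
print('bottle c',c,'axis',a,np.degrees(np.arctan2(a[1],a[0])),np.percentile(s,[1,99]),np.percentile(r,[1,99]))
B=im[205:245,370:425]; blue=(B[...,2]>B[...,0]+35); vv,uu=np.where(blue); print('cap',len(vv),ray(np.c_[uu+370,vv+205],m,45).mean(0))
ms=camera_model('side')
E
```

```text
19.0
carton 91.0 [186 189  20  29 462] [492.13985026 383.62088732  78.        ] ((492.928466796875, 383.6585693359375), (55.85124206542969, 95.0124282836914), 85.42511749267578)
tray rim [[557.1 431.3  26. ]
 [543.5 239.8  26. ]
 [422.  246.   26. ]
 [435.9 437.6  26. ]] [489.59944136 338.68109329  26.        ]
carton cr [[540.8 406.6  78. ]
 [538.3 348.8  78. ]
 [441.3 351.5  78. ]
 [445.5 410.5  78. ]] [491.48376318 379.36478131  78.        ]
bottle c [ 430.99841001 -285.09616677] axis [-0.20448028 -0.97887068] -101.79907665541096 [-53.79620872  62.0569596 ] [-24.18315428  28.51086117]
cap 33 [ 422.82132829 -334.88807998   45.        ]
```

```bash
cat >> h.py <<'E'
import json
def down(yaw):  # tool down, tool y at azimuth yaw (deg)
    y=np.array([np.cos(np.radians(yaw)),np.sin(np.radians(yaw)),0]); z=np.array([0,0,-1.]); return R.from_matrix(np.c_[np.cross(y,z),y,z])
def plan(targets,start=None,frac=(.2,.4,.6,.8,1)):
    s=sense(); p,r=(s['eef_pos'],R.from_rotvec(s['eef_rot'])) if start is None else start
    for tp,tr in targets:
        tp=np.array(tp,float); d=r.inv().apply(tp-p); w=(r.inv()*tr).as_rotvec()
        print('to',tp,'d',d.round().tolist(),'w',w.round(3).tolist(),'len',round(np.linalg.norm(d)),'deg',round(np.degrees(np.linalg.norm(w))))
        p,r=tp,tr
E
python3 - <<'E'
from h import *
plan([((420,-430,300),down(-35)),((480,-240,300),down(-5)),((490,-40,300),down(25)),((490,160,300),down(55)),((492,340,300),down(85)),((492,382,200),down(86))])
E
```

```text
to [ 420. -430.  300.] d [195.0, -81.0, -51.0] w [-0.002, -0.001, -0.516] len 217 deg 30
to [ 480. -240.  300.] d [190.0, -60.0, 0.0] w [0.0, 0.0, -0.524] len 199 deg 30
to [490. -40. 300.] d [200.0, -7.0, 0.0] w [0.0, 0.0, -0.524] len 200 deg 30
to [490. 160. 300.] d [181.0, 85.0, 0.0] w [0.0, 0.0, -0.524] len 200 deg 30
to [492. 340. 300.] d [102.0, 149.0, 0.0] w [0.0, 0.0, -0.524] len 180 deg 30
to [492. 382. 200.] d [4.0, 42.0, 100.0] w [0.0, 0.0, -0.017] len 108 deg 1
```

Request:
step_arm([
  {"gripper": 0.1,"dx": 37,"dy": -15,"dz": -10,"wx": 0,"wy": 0,"wz": -0.1},
  {"gripper": 0.1,"dx": 74,"dy": -30,"dz": -20,"wx": 0,"wy": 0,"wz": -0.2},
  {"gripper": 0.1,"dx": 111,"dy": -45,"dz": -30,"wx": 0,"wy": 0,"wz": -0.3},
  {"gripper": 0.1,"dx": 148,"dy": -60,"dz": -40,"wx": 0,"wy": 0,"wz": -0.41},
  {"gripper": 0.1,"dx": 185,"dy": -77,"dz": -50,"wx": 0,"wy": 0,"wz": -0.52},
], squeeze=30)

```text
time: 0.52
eef_pos: [413.7, -436.6, 300.1]
eef_rot: [-2.78, -1.463, 0.0]
force: [0.5, -0.8, 0.3]
finger_gap: 76.8
grip_force: 0.0
```

Request:
step_arm([
  {"gripper": 0.1,"dx": 38,"dy": -12,"dz": 0,"wx": 0,"wy": 0,"wz": -0.105},
  {"gripper": 0.1,"dx": 76,"dy": -24,"dz": 0,"wx": 0,"wy": 0,"wz": -0.21},
  {"gripper": 0.1,"dx": 114,"dy": -36,"dz": 0,"wx": 0,"wy": 0,"wz": -0.315},
  {"gripper": 0.1,"dx": 152,"dy": -48,"dz": 0,"wx": 0,"wy": 0,"wz": -0.42},
  {"gripper": 0.1,"dx": 190,"dy": -60,"dz": 0,"wx": 0,"wy": 0,"wz": -0.524},
])

```text
time: 0.93
eef_pos: [471.8, -245.9, 299.7]
eef_rot: [-2.306, -2.133, 0.001]
force: [0.3, -0.4, 0.7]
finger_gap: 76.7
grip_force: 0.0
```

Request:
step_arm([
  {"gripper": 0.13,"dx": 40,"dy": -3,"dz": 0,"wx": 0,"wy": 0,"wz": -0.105},
  {"gripper": 0.13,"dx": 80,"dy": -5,"dz": 0,"wx": 0,"wy": 0,"wz": -0.21},
  {"gripper": 0.13,"dx": 120,"dy": -8,"dz": 0,"wx": 0,"wy": 0,"wz": -0.315},
  {"gripper": 0.13,"dx": 160,"dy": -11,"dz": 0,"wx": 0,"wy": 0,"wz": -0.42},
  {"gripper": 0.13,"dx": 200,"dy": -14,"dz": 0,"wx": 0,"wy": 0,"wz": -0.524},
])

```text
time: 1.35
eef_pos: [473.9, -45.6, 299.8]
eef_rot: [-1.675, -2.657, 0.001]
force: [1.0, -0.8, -0.7]
finger_gap: 74.4
grip_force: 0.0
```

Request:
step_arm([
  {"gripper": 0.13,"dx": 36,"dy": 17,"dz": 0,"wx": 0,"wy": 0,"wz": -0.105},
  {"gripper": 0.13,"dx": 72,"dy": 34,"dz": 0,"wx": 0,"wy": 0,"wz": -0.21},
  {"gripper": 0.13,"dx": 108,"dy": 51,"dz": 0,"wx": 0,"wy": 0,"wz": -0.315},
  {"gripper": 0.13,"dx": 145,"dy": 68,"dz": 0,"wx": 0,"wy": 0,"wz": -0.42},
  {"gripper": 0.13,"dx": 181,"dy": 85,"dz": 0,"wx": 0,"wy": 0,"wz": -0.524},
])

```text
time: 1.77
eef_pos: [473.4, 154.2, 300.0]
eef_rot: [0.93, 3.001, -0.001]
force: [1.1, -0.3, 0.3]
finger_gap: 74.0
grip_force: 0.0
```

Request:
step_arm([
  {"gripper": 0.13,"dx": 20,"dy": 30,"dz": 0,"wx": 0,"wy": 0,"wz": -0.105},
  {"gripper": 0.13,"dx": 40,"dy": 60,"dz": 0,"wx": 0,"wy": 0,"wz": -0.21},
  {"gripper": 0.13,"dx": 60,"dy": 90,"dz": 0,"wx": 0,"wy": 0,"wz": -0.315},
  {"gripper": 0.13,"dx": 81,"dy": 120,"dz": 0,"wx": 0,"wy": 0,"wz": -0.42},
  {"gripper": 0.13,"dx": 102,"dy": 149,"dz": 0,"wx": 0,"wy": 0,"wz": -0.524},
])

```text
time: 2.18
eef_pos: [475.0, 334.3, 299.7]
eef_rot: [-0.121, -3.139, 0.001]
force: [0.6, 0.0, 0.4]
finger_gap: 73.9
grip_force: 0.0
```

```bash
python3 - <<'E'
from h import *
print(sense()['q'].round(3),sense()['eef_pos'])
plan([((492,382,150),down(86)),((492,382,58),down(86))])
im,d,m=cap('top'); cv2.imwrite('pics/t1.png',cv2.resize(im[170:270,130:290],None,fx=4,fy=4)[:,:,::-1])
E
```

```text
[ 0.027  0.326 -0.86   1.678  0.258  1.257  0.606] [475.00459322 334.27803464 299.72577519]
to [492. 382. 150.] d [-13.0, 49.0, 150.0] w [-0.001, -0.0, -0.007] len 158 deg 0
to [492. 382.  58.] d [0.0, 0.0, 92.0] w [0.0, 0.0, 0.0] len 92 deg 0
```

Request:
step_arm([
  {"gripper": 0.13,"dx": -7,"dy": 25,"dz": 25},
  {"gripper": 0.13,"dx": -13,"dy": 49,"dz": 55},
  {"gripper": 0.13,"dx": -13,"dy": 49,"dz": 90},
  {"gripper": 0.13,"dx": -13,"dy": 49,"dz": 125},
  {"gripper": 0.13,"dx": -13,"dy": 49,"dz": 155},
])

```text
invalid input at $.deltas[0]: expected keys gripper, dx, dy, dz, wx, wy, wz
```

```bash
python3 - <<'E'
from h import *
print(sense()['q'].round(3),sense()['eef_pos'])
im,d,m=cap('side'); cv2.imwrite('pics/t1.png',cv2.resize(im[110:230,180:340],None,fx=4,fy=4)[:,:,::-1])
E
```

```text
[ 0.021  0.331 -0.868  1.675  0.256  1.252  0.607] [471.72769045 343.51115475 300.11795151]
```

View pics/t1.png

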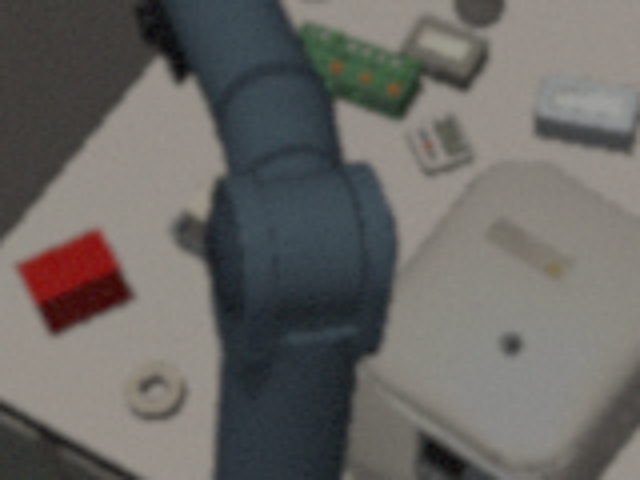

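The arm hides the carton in this view, and the picture shows nothing else out of place. The move was refused for missing keys, so I'm resending it in full with the lag corrected.

Request:
step_arm([
  {"gripper": 0.13,"dx": -9,"dy": 20,"dz": 25,"wx": 0,"wy": 0,"wz": 0},
  {"gripper": 0.13,"dx": -17,"dy": 40,"dz": 55,"wx": 0,"wy": 0,"wz": 0},
  {"gripper": 0.13,"dx": -17,"dy": 40,"dz": 90,"wx": 0,"wy": 0,"wz": 0},
  {"gripper": 0.13,"dx": -17,"dy": 40,"dz": 125,"wx": 0,"wy": 0,"wz": 0},
  {"gripper": 0.13,"dx": -17,"dy": 40,"dz": 160,"wx": 0,"wy": 0,"wz": 0},
])

```text
time: 2.7
eef_pos: [495.6, 370.7, 138.2]
eef_rot: [-0.13, -3.139, 0.001]
force: [0.2, -0.9, 0.4]
finger_gap: 74.6
grip_force: 0.0
```

Request:
step_arm([
  {"gripper": 0.13,"dx": 0,"dy": 0,"dz": 20,"wx": 0,"wy": 0,"wz": 0},
  {"gripper": 0.13,"dx": 0,"dy": 0,"dz": 40,"wx": 0,"wy": 0,"wz": 0},
  {"gripper": 0.13,"dx": 0,"dy": 0,"dz": 40,"wx": 0,"wy": 0,"wz": 0},
  {"gripper": 0.13,"dx": 0,"dy": 0,"dz": 40,"wx": 0,"wy": 0,"wz": 0},
  {"gripper": 0.13,"dx": 0,"dy": 0,"dz": 40,"wx": 0,"wy": 0,"wz": 0},
])

```text
time: 3.12
eef_pos: [496.2, 371.7, 101.3]
eef_rot: [0.13, 3.138, 0.001]
force: [0.1, -0.0, -0.3]
finger_gap: 74.3
grip_force: 0.0
```

```bash
python3 - <<'E'
from h import *
print(sense()['q'].round(3),sense()['eef_pos'],sense()['force'])
plan([((492,382,56),down(86))])
E
```

```text
[-0.141  0.615 -0.735  1.754  0.491  0.964  0.416] [496.19502347 371.71630333 101.33932719] [ 0.06627854 -0.04487603 -0.29224781]
to [492. 382.  56.] d [5.0, 10.0, 45.0] w [0.001, 0.001, -0.013] len 47 deg 1
```

Request:
step_arm([
  {"gripper": 0.13,"dx": 4,"dy": 10,"dz": 0,"wx": 0,"wy": 0,"wz": 0},
  {"gripper": 0.13,"dx": 4,"dy": 10,"dz": 10,"wx": 0,"wy": 0,"wz": 0},
  {"gripper": 0.13,"dx": 4,"dy": 10,"dz": 25,"wx": 0,"wy": 0,"wz": 0},
  {"gripper": 0.13,"dx": 4,"dy": 10,"dz": 44,"wx": 0,"wy": 0,"wz": 0},
  {"gripper": 0.13,"dx": 4,"dy": 10,"dz": 44,"wx": 0,"wy": 0,"wz": 0},
])

```text
time: 3.53
eef_pos: [490.0, 379.3, 51.9]
eef_rot: [-0.127, -3.134, 0.008]
force: [-0.6, -1.3, -0.1]
finger_gap: 74.4
grip_force: 0.0
```

Request:
step_arm([
  {"gripper": 0.3,"dx": 0,"dy": 0,"dz": 0,"wx": 0,"wy": 0,"wz": 0},
  {"gripper": 0.4,"dx": 0,"dy": 0,"dz": 0,"wx": 0,"wy": 0,"wz": 0},
  {"gripper": 0.5,"dx": 0,"dy": 0,"dz": 0,"wx": 0,"wy": 0,"wz": 0},
  {"gripper": 0.5,"dx": 0,"dy": 0,"dz": 0,"wx": 0,"wy": 0,"wz": 0},
  {"gripper": 0.5,"dx": 0,"dy": 0,"dz": 0,"wx": 0,"wy": 0,"wz": 0},
], squeeze=25)

```text
time: 3.95
eef_pos: [492.7, 382.1, 56.9]
eef_rot: [0.129, 3.138, 0.001]
force: [-0.3, 0.5, -1.2]
finger_gap: 55.9
grip_force: 27.6
```

Request:
step_arm([
  {"gripper": 0.5,"dx": 0,"dy": 0,"dz": -10,"wx": 0,"wy": 0,"wz": 0},
  {"gripper": 0.5,"dx": 0,"dy": 0,"dz": -25,"wx": 0,"wy": 0,"wz": 0},
  {"gripper": 0.5,"dx": 0,"dy": 0,"dz": -50,"wx": 0,"wy": 0,"wz": 0},
  {"gripper": 0.5,"dx": 0,"dy": 0,"dz": -75,"wx": 0,"wy": 0,"wz": 0},
  {"gripper": 0.5,"dx": 0,"dy": 0,"dz": -100,"wx": 0,"wy": 0,"wz": 0},
], squeeze=30)

```text
time: 4.37
eef_pos: [492.3, 382.2, 158.9]
eef_rot: [0.128, 3.138, 0.002]
force: [0.1, 0.3, -1.4]
finger_gap: 55.7
grip_force: 33.1
```

Request:
step_arm([
  {"gripper": 0.5,"dx": 0,"dy": 0,"dz": -32,"wx": 0,"wy": 0,"wz": 0},
  {"gripper": 0.5,"dx": 0,"dy": 0,"dz": -65,"wx": 0,"wy": 0,"wz": 0},
  {"gripper": 0.5,"dx": 0,"dy": 0,"dz": -98,"wx": 0,"wy": 0,"wz": 0},
  {"gripper": 0.5,"dx": 0,"dy": 0,"dz": -130,"wx": 0,"wy": 0,"wz": 0},
  {"gripper": 0.5,"dx": 0,"dy": 0,"dz": -160,"wx": 0,"wy": 0,"wz": 0},
])

```text
time: 4.78
eef_pos: [491.8, 382.4, 320.4]
eef_rot: [0.127, 3.136, 0.003]
force: [0.0, -0.8, -0.5]
finger_gap: 55.8
grip_force: 33.2
```

```bash
python3 - <<'E'
from h import *
s=sense();print(s['q'].round(3),s['eef_pos'],s['finger_gap'],s['grip_force'])
plan([((495,202,310),down(66)),((495,22,310),down(48)),((495,-150,310),down(30)),((500,-300,310),down(15)),((505,-425,310),down(5))])
E
```

```text
[-0.07   0.401 -0.851  1.553  0.309  1.324  0.533] [491.84432413 382.37741105 320.4309285 ] 55.75183838471817 33.152968883514404
to [495. 202. 310.] d [-18.0, -180.0, 10.0] w [0.002, 0.002, 0.338] len 181 deg 19
to [495.  22. 310.] d [-73.0, -164.0, 0.0] w [0.0, 0.0, 0.314] len 180 deg 18
to [ 495. -150.  310.] d [-115.0, -128.0, 0.0] w [0.0, 0.0, 0.314] len 172 deg 18
to [ 500. -300.  310.] d [-132.0, -71.0, 0.0] w [0.0, 0.0, 0.262] len 150 deg 15
to [ 505. -425.  310.] d [-122.0, -28.0, 0.0] w [0.0, 0.0, 0.175] len 125 deg 10
```

Request:
step_arm([
  {"gripper": 0.5,"dx": -3,"dy": -30,"dz": 2,"wx": 0,"wy": 0,"wz": 0.06},
  {"gripper": 0.5,"dx": -7,"dy": -68,"dz": 5,"wx": 0,"wy": 0,"wz": 0.13},
  {"gripper": 0.5,"dx": -11,"dy": -106,"dz": 8,"wx": 0,"wy": 0,"wz": 0.2},
  {"gripper": 0.5,"dx": -15,"dy": -144,"dz": 10,"wx": 0,"wy": 0,"wz": 0.27},
  {"gripper": 0.5,"dx": -18,"dy": -180,"dz": 10,"wx": 0,"wy": 0,"wz": 0.34},
])

```text
time: 5.2
eef_pos: [494.9, 199.2, 307.4]
eef_rot: [0.661, 3.069, -0.0]
force: [0.7, -0.3, -0.1]
finger_gap: 55.6
grip_force: 33.4
```

Request:
step_arm([
  {"gripper": 0.5,"dx": -15,"dy": -33,"dz": 0,"wx": 0,"wy": 0,"wz": 0.06},
  {"gripper": 0.5,"dx": -30,"dy": -66,"dz": 0,"wx": 0,"wy": 0,"wz": 0.12},
  {"gripper": 0.5,"dx": -44,"dy": -99,"dz": 0,"wx": 0,"wy": 0,"wz": 0.19},
  {"gripper": 0.5,"dx": -59,"dy": -132,"dz": 0,"wx": 0,"wy": 0,"wz": 0.25},
  {"gripper": 0.5,"dx": -73,"dy": -164,"dz": 0,"wx": 0,"wy": 0,"wz": 0.314},
])

```text
time: 5.62
eef_pos: [494.6, 20.3, 308.1]
eef_rot: [1.132, 2.928, 0.0]
force: [0.6, -0.8, -1.1]
finger_gap: 55.8
grip_force: 33.4
```

Request:
step_arm([
  {"gripper": 0.5,"dx": -23,"dy": -26,"dz": 0,"wx": 0,"wy": 0,"wz": 0.06},
  {"gripper": 0.5,"dx": -46,"dy": -52,"dz": 0,"wx": 0,"wy": 0,"wz": 0.12},
  {"gripper": 0.5,"dx": -69,"dy": -77,"dz": 0,"wx": 0,"wy": 0,"wz": 0.19},
  {"gripper": 0.5,"dx": -92,"dy": -103,"dz": 0,"wx": 0,"wy": 0,"wz": 0.25},
  {"gripper": 0.5,"dx": -115,"dy": -128,"dz": 0,"wx": 0,"wy": 0,"wz": 0.314},
])

```text
time: 6.03
eef_pos: [494.2, -151.5, 308.2]
eef_rot: [1.575, 2.715, 0.0]
force: [1.3, 0.2, -1.3]
finger_gap: 55.6
grip_force: 33.4
```

```bash
python3 - <<'E'
from h import *
s=sense();print(s['q'].round(3),s['eef_pos'],s['finger_gap'],s['grip_force'])
plan([((500,-300,310),down(15)),((505,-425,310),down(5)),((505,-425,150),down(5))])
im,d,m=cap('top'); P=cloud(d,m)
Q=P[195:240,375:425].reshape(-1,3);print((Q[:,2]>15).sum())
E
```

```text
[ 0.646  0.107 -0.455  1.828  0.051  1.215  0.694] [ 494.19738433 -151.54270578  308.16640896] 55.550259915069084 33.4136438369751
to [ 500. -300.  310.] d [-132.0, -69.0, -2.0] w [0.002, 0.002, 0.258] len 149 deg 15
to [ 505. -425.  310.] d [-122.0, -28.0, 0.0] w [0.0, 0.0, 0.175] len 125 deg 10
to [ 505. -425.  150.] d [0.0, 0.0, 160.0] w [0.0, 0.0, 0.0] len 160 deg 0
911
```

Request:
step_arm([
  {"gripper": 0.5,"dx": -26,"dy": -14,"dz": 0,"wx": 0,"wy": 0,"wz": 0.05},
  {"gripper": 0.5,"dx": -53,"dy": -28,"dz": 0,"wx": 0,"wy": 0,"wz": 0.1},
  {"gripper": 0.5,"dx": -79,"dy": -42,"dz": 0,"wx": 0,"wy": 0,"wz": 0.15},
  {"gripper": 0.5,"dx": -106,"dy": -56,"dz": 0,"wx": 0,"wy": 0,"wz": 0.2},
  {"gripper": 0.5,"dx": -132,"dy": -70,"dz": 0,"wx": 0,"wy": 0,"wz": 0.26},
])

```text
time: 6.5
eef_pos: [499.7, -300.4, 308.0]
eef_rot: [1.913, 2.489, 0.001]
force: [0.1, 0.3, -1.2]
finger_gap: 56.1
grip_force: 33.4
```

Request:
step_arm([
  {"gripper": 0.5,"dx": -25,"dy": -6,"dz": 0,"wx": 0,"wy": 0,"wz": 0.04},
  {"gripper": 0.5,"dx": -50,"dy": -12,"dz": 0,"wx": 0,"wy": 0,"wz": 0.08},
  {"gripper": 0.5,"dx": -75,"dy": -18,"dz": 0,"wx": 0,"wy": 0,"wz": 0.12},
  {"gripper": 0.5,"dx": -100,"dy": -24,"dz": 0,"wx": 0,"wy": 0,"wz": 0.15},
  {"gripper": 0.5,"dx": -122,"dy": -28,"dz": 0,"wx": 0,"wy": 0,"wz": 0.175},
])

```text
time: 6.92
eef_pos: [503.8, -426.3, 308.0]
eef_rot: [2.124, 2.312, 0.001]
force: [-0.4, -0.3, -0.7]
finger_gap: 55.8
grip_force: 33.4
```

Request:
step_arm([
  {"gripper": 0.5,"dx": 0,"dy": 0,"dz": 25,"wx": 0,"wy": 0,"wz": 0},
  {"gripper": 0.5,"dx": 0,"dy": 0,"dz": 60,"wx": 0,"wy": 0,"wz": 0},
  {"gripper": 0.5,"dx": 0,"dy": 0,"dz": 95,"wx": 0,"wy": 0,"wz": 0},
  {"gripper": 0.5,"dx": 0,"dy": 0,"dz": 130,"wx": 0,"wy": 0,"wz": 0},
  {"gripper": 0.5,"dx": 0,"dy": 0,"dz": 160,"wx": 0,"wy": 0,"wz": 0},
])

```text
time: 7.33
eef_pos: [504.1, -423.9, 145.7]
eef_rot: [2.122, 2.316, 0.002]
force: [0.2, -0.3, -0.6]
finger_gap: 55.6
grip_force: 33.3
```

```bash
python3 - <<'E'
from h import *
s=sense();print(s['q'].round(3),s['eef_pos'],s['finger_gap'],s['grip_force'])
plan([((505,-425,48),down(5))])
im,d,m=cap('side'); cv2.imwrite('pics/t2.png',cv2.resize(im[150:320,330:530],None,fx=4,fy=3.5)[:,:,::-1])
E
```

```text
[ 0.814  0.514 -0.231  1.649  0.133  0.994  0.626] [ 504.09068982 -423.90838141  145.67179477] 55.62701171663139 33.32640051841736
to [ 505. -425.   48.] d [-1.0, 1.0, 98.0] w [0.001, -0.001, 0.0] len 98 deg 0
```

View pics/t2.png

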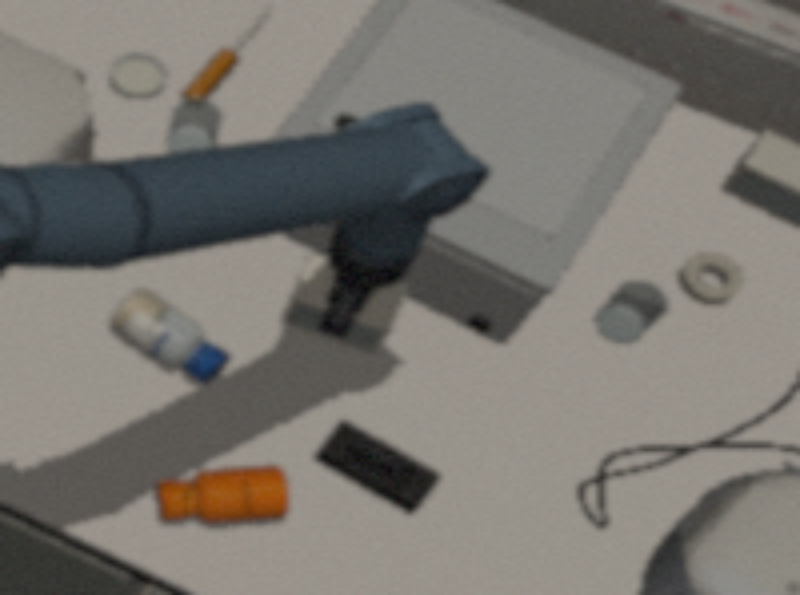

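The picture shows the carton held upright at about (345,300). It is clear of the bottle (170,335), the brick and the instrument, so I'm lowering it.

Request:
step_arm([
  {"gripper": 0.5,"dx": 0,"dy": 0,"dz": 30,"wx": 0,"wy": 0,"wz": 0},
  {"gripper": 0.5,"dx": 0,"dy": 0,"dz": 60,"wx": 0,"wy": 0,"wz": 0},
  {"gripper": 0.5,"dx": 0,"dy": 0,"dz": 80,"wx": 0,"wy": 0,"wz": 0},
  {"gripper": 0.5,"dx": 0,"dy": 0,"dz": 91,"wx": 0,"wy": 0,"wz": 0},
  {"gripper": 0.5,"dx": 0,"dy": 0,"dz": 91,"wx": 0,"wy": 0,"wz": 0},
])

```text
time: 7.8
eef_pos: [502.9, -423.6, 53.8]
eef_rot: [-2.12, -2.313, -0.001]
force: [-0.5, 0.3, -0.5]
finger_gap: 55.6
grip_force: 33.3
```

Request:
step_arm([
  {"gripper": 0.5,"dx": 0,"dy": 0,"dz": 1,"wx": 0,"wy": 0,"wz": 0},
  {"gripper": 0.5,"dx": 0,"dy": 0,"dz": 2,"wx": 0,"wy": 0,"wz": 0},
  {"gripper": 0.5,"dx": 0,"dy": 0,"dz": 3,"wx": 0,"wy": 0,"wz": 0},
  {"gripper": 0.5,"dx": 0,"dy": 0,"dz": 3,"wx": 0,"wy": 0,"wz": 0},
  {"gripper": 0.5,"dx": 0,"dy": 0,"dz": 3,"wx": 0,"wy": 0,"wz": 0},
])

```text
time: 8.22
eef_pos: [504.4, -425.6, 53.5]
eef_rot: [2.122, 2.313, 0.0]
force: [-0.1, -0.1, -0.9]
finger_gap: 55.6
grip_force: 33.3
```

Request:
step_arm([
  {"gripper": 0.5,"dx": 0,"dy": 0,"dz": 1,"wx": 0,"wy": 0,"wz": 0},
  {"gripper": 0.5,"dx": 0,"dy": 0,"dz": 2,"wx": 0,"wy": 0,"wz": 0},
  {"gripper": 0.5,"dx": 0,"dy": 0,"dz": 3,"wx": 0,"wy": 0,"wz": 0},
  {"gripper": 0.5,"dx": 0,"dy": 0,"dz": 4,"wx": 0,"wy": 0,"wz": 0},
  {"gripper": 0.5,"dx": 0,"dy": 0,"dz": 4,"wx": 0,"wy": 0,"wz": 0},
])

```text
time: 8.63
eef_pos: [503.6, -424.9, 47.8]
eef_rot: [-2.123, -2.314, -0.0]
force: [-0.3, -0.1, -0.9]
finger_gap: 56.0
grip_force: 33.3
```

Request:
step_arm([
  {"gripper": 0.5,"dx": 0,"dy": 0,"dz": 0.3,"wx": 0,"wy": 0,"wz": 0},
  {"gripper": 0.5,"dx": 0,"dy": 0,"dz": 0.5,"wx": 0,"wy": 0,"wz": 0},
  {"gripper": 0.5,"dx": 0,"dy": 0,"dz": 0.8,"wx": 0,"wy": 0,"wz": 0},
  {"gripper": 0.5,"dx": 0,"dy": 0,"dz": 1,"wx": 0,"wy": 0,"wz": 0},
  {"gripper": 0.5,"dx": 0,"dy": 0,"dz": 1,"wx": 0,"wy": 0,"wz": 0},
])

```text
time: 9.05
eef_pos: [503.7, -425.0, 47.7]
eef_rot: [-2.124, -2.315, 0.0]
force: [-2.0, 1.5, 3.8]
finger_gap: 55.7
grip_force: 33.7
```

The upward force shows contact, so I'm releasing and lifting.

Request:
step_arm([
  {"gripper": 0.3,"dx": 0,"dy": 0,"dz": -0.5,"wx": 0,"wy": 0,"wz": 0},
  {"gripper": 0.2,"dx": 0,"dy": 0,"dz": -0.5,"wx": 0,"wy": 0,"wz": 0},
  {"gripper": 0.14,"dx": 0,"dy": 0,"dz": -0.5,"wx": 0,"wy": 0,"wz": 0},
  {"gripper": 0.14,"dx": 0,"dy": 0,"dz": -0.5,"wx": 0,"wy": 0,"wz": 0},
  {"gripper": 0.14,"dx": 0,"dy": 0,"dz": -0.5,"wx": 0,"wy": 0,"wz": 0},
])

```text
time: 9.47
eef_pos: [503.8, -425.1, 47.6]
eef_rot: [2.124, 2.315, 0.0]
force: [-0.8, -0.1, -0.0]
finger_gap: 73.1
grip_force: 0.0
```

Request:
step_arm([
  {"gripper": 0.14,"dx": 0,"dy": 0,"dz": -15,"wx": 0,"wy": 0,"wz": 0},
  {"gripper": 0.14,"dx": 0,"dy": 0,"dz": -45,"wx": 0,"wy": 0,"wz": 0},
  {"gripper": 0.14,"dx": 0,"dy": 0,"dz": -80,"wx": 0,"wy": 0,"wz": 0},
  {"gripper": 0.14,"dx": 0,"dy": 0,"dz": -115,"wx": 0,"wy": 0,"wz": 0},
  {"gripper": 0.1,"dx": 0,"dy": 0,"dz": -150,"wx": 0,"wy": 0,"wz": 0},
])

```text
time: 9.88
eef_pos: [503.7, -424.9, 200.4]
eef_rot: [2.123, 2.315, 0.0]
force: [1.4, -0.1, -0.3]
finger_gap: 77.1
grip_force: 0.0
```

```bash
python3 - <<'E'
from h import *
s=sense();print(s['q'].round(3),s['eef_pos'],R.from_rotvec(s['eef_rot']).as_matrix().round(2).tolist(),s['finger_gap'])
b=np.array([432,-281,28.]); az=np.radians(-101.8); ax=np.array([np.cos(az),np.sin(az),0]); t=np.radians(30)
z=np.array([0,0,-np.cos(t)])-ax*np.sin(t)
y=np.cross(ax,[0,0,1]); y=y*np.sign(y[0]); print('y',y)
T=R.from_matrix(np.c_[np.cross(y,z),y,z])
plan([(b-z*150,T),(b-z*60,T),(b,T)])
E
```

```text
[ 0.82   0.457 -0.238  1.609  0.117  1.089  0.638] [ 503.74949026 -424.88530295  200.35800294] [[-0.09, 1.0, 0.0], [1.0, 0.09, -0.0], [-0.0, 0.0, -1.0]] 77.0667174194522
y [ 0.97886739 -0.20449605 -0.        ]
to [ 416.66279611 -354.41505416  157.90381057] d [78.0, -81.0, 42.0] w [-0.076, 0.52, 0.286] len 120 deg 34
to [ 425.86511844 -310.36602166   79.96152423] d [0.0, 0.0, 90.0] w [0.0, 0.0, 0.0] len 90 deg 0
to [ 432. -281.   28.] d [-0.0, -0.0, 60.0] w [0.0, 0.0, 0.0] len 60 deg 0
```

Before uprighting the bottle I want to know whether the final pose is reachable. I'll fit a quick kinematic model from the joint and pose pairs seen so far.

```bash
cat > kin.py <<'E'
from h import *
from scipy.optimize import least_squares
import itertools
D=[([1.0291743,.38376878,.04382979,1.59942533,-.01790178,1.16120806,-.04990311],[278.8,-586.3,249.0],[-3.06225722,-.691,.001]),
([.027,.326,-.86,1.678,.258,1.257,.606],[475,334.3,299.7],[-.121,-3.139,.001]),
([-.141,.615,-.735,1.754,.491,.964,.416],[496.2,371.7,101.3],[.13,3.138,.001]),
([-.07,.401,-.851,1.553,.309,1.324,.533],[491.8,382.4,320.4],[.127,3.136,.003]),
([.646,.107,-.455,1.828,.051,1.215,.694],[494.2,-151.5,308.2],[1.575,2.715,0]),
([.814,.514,-.231,1.649,.133,.994,.626],[504.1,-423.9,145.7],[2.122,2.316,.002]),
([.82,.457,-.238,1.609,.117,1.089,.638],[503.7,-424.9,200.4],[2.123,2.315,0])]
Rz=lambda a:R.from_euler('z',a); Ry=lambda a:R.from_euler('y',a)
def fk(q,p,s):
    y0,h,a1,L1,a2,L2,a3,L3,y7=p
    r=Rz(y0+s[0]*q[0]); x=np.array([0,0,h]); r=r*Ry(q[1])*Rz(s[1]*q[2]); x=x+r.apply([a1,0,L1])
    r=r*Ry(q[3]); x=x+r.apply([a2,0,L2]); r=r*Rz(s[2]*q[4])*Ry(q[5]); x=x+r.apply([a3,0,L3]); r=r*Rz(y7+s[3]*q[6]); return x,r
def res(p,s,D=D):
    o=[]
    for q,x,w in D:
        X,r=fk(q,p,s); o+=list(X-x)+list(300*(R.from_rotvec(w).inv()*r).as_rotvec())
    return np.array(o)
def fit():
    best=None
    for s in itertools.product([1,-1],repeat=4):
      for y7 in(0,1.57,3.14,-1.57):
        f=least_squares(res,[0,300,0,350,0,350,0,250,y7],args=(s,))
        if best is None or f.cost<best[0]: best=(f.cost,s,f.x)
    return best
if __name__=='__main__':
    b=fit(); print(b[0],b[1],b[2].round(3)); print(res(b[2],b[1]).reshape(-1,6).round(1)); import pickle; pickle.dump(b,open('kin.pkl','wb'))
E
timeout 400 python3 kin.py
```

```text
101.89011441229582 (-1, -1, -1, -1) [-6.30000e-02 -8.11581e+02 -5.40000e+00  4.98168e+02  1.07430e+01
  5.09321e+02 -8.07000e-01 -8.06787e+02  1.50800e+00]
[[-0.8  2.6 -3.6 -0.   0.  -0.1]
 [ 5.6  3.7  1.2 -0.1  0.   0. ]
 [ 2.7 -0.1  5.2  0.1 -0.  -0.2]
 [ 2.8 -0.5  2.2  0.  -0.1  0. ]
 [ 0.6  7.7 -3.3 -0.  -0.   0.3]
 [-3.2  0.1 -0.7  0.1  0.1  0.1]
 [-2.3  1.2 -1.  -0.2  0.1 -0.1]]
```

Request:
step_arm([
  {"gripper": 0.06,"dx": 15,"dy": -16,"dz": 0,"wx": -0.015,"wy": 0.104,"wz": 0.057},
  {"gripper": 0.06,"dx": 31,"dy": -32,"dz": 0,"wx": -0.03,"wy": 0.208,"wz": 0.114},
  {"gripper": 0.06,"dx": 47,"dy": -48,"dz": 0,"wx": -0.045,"wy": 0.312,"wz": 0.17},
  {"gripper": 0.06,"dx": 62,"dy": -64,"dz": 0,"wx": -0.06,"wy": 0.416,"wz": 0.23},
  {"gripper": 0.06,"dx": 78,"dy": -81,"dz": 0,"wx": -0.076,"wy": 0.52,"wz": 0.286},
])

```text
time: 10.3
eef_pos: [416.9, -354.7, 200.2]
eef_rot: [-2.14, -1.735, -0.579]
force: [-0.2, 0.5, -1.1]
finger_gap: 80.4
grip_force: 0.0
```

```bash
cat > pk.py <<'E'
from kin import *
import pickle,sys
s=sense(); print(s['q'].round(3),s['eef_pos'].round(1),s['finger_gap'])
D2=D+[(s['q'],s['eef_pos'],s['eef_rot'])]
sg=(-1,-1,-1,-1)
f=least_squares(res,[-.063,250,0,400,0,400,0,250,1.5],args=(sg,D2)); print(f.cost,f.x.round(3)); print(res(f.x,sg,D2).reshape(-1,6)[-1].round(1)); pickle.dump((sg,f.x),open('kin.pkl','wb'))
lo=np.array([-2.61,-.41,-1.48,0,-1.57,.05,-2.85])+.05; hi=np.array([2.61,2.15,1.57,2.5,4.71,1.97,2.85])-.05
def pose(az,tilt,side=1): # upright hold: tool z az, tilted down; tool x per grasp
    a=np.radians(az);t=np.radians(tilt); h=np.array([np.cos(a),np.sin(a),0]); z=h*np.cos(t)-np.array([0,0,np.sin(t)])
    return z,h
def ik(x,Rt,q0):
    def e(q):
        X,r=fk(q,f.x,sg); return np.r_[(X-x)/300,(Rt.inv()*r).as_rotvec(),.02*(q-q0)]
    return least_squares(e,np.clip(q0,lo,hi),bounds=(lo,hi))
q0=s['q']
az0=np.radians(-101.8); ax=np.array([np.cos(az0),np.sin(az0),0]); t=np.radians(30)
z=np.array([0,0,-np.cos(t)])-ax*np.sin(t); y=np.array([.979,-.2045,0]); T=R.from_matrix(np.c_[np.cross(y,z),y,z])
g=ik(np.array([432,-281,28.]),T,q0); print('grasp',g.x.round(2),fk(g.x,f.x,sg)[0].round()) ; q=g.x
# upright rotation: about ax x up
rv=np.cross(ax,[0,0,1]); 
for up in (30,60,90):
    Tu=R.from_rotvec(rv*np.radians(up))*T; g=ik(np.array([400,-300,330.]),Tu,q); q=g.x; print('up',up,q.round(2),fk(q,f.x,sg)[0].round(),np.degrees((Tu.inv()*fk(q,f.x,sg)[1]).magnitude()).round(1))
for yaw,pos in((20,(440,-200,330)),(50,(460,0,330)),(80,(470,200,330)),(100,(493,384,330)),(100,(493,384,65)),(85,(493,384,65)),(70,(493,384,65))):
    Tf=R.from_euler('z',yaw,degrees=True)*Tu; g=ik(np.array(pos,float),Tf,q); 
    if yaw!=85 and yaw!=70: q=g.x
    X,r=fk(g.x,f.x,sg); print('az',yaw-101.8,pos,g.x.round(2),X.round(),np.degrees((Tf.inv()*r).magnitude()).round(1))
E
python3 pk.py
```

```text
[ 1.076  0.461 -0.282  1.702 -0.317  1.313  0.727] [ 416.9 -354.7  200.2] 80.44678216335805
193.971919281373 [-6.30000e-02  2.93185e+02 -8.46900e+00  5.06092e+02  1.89440e+01
  5.09220e+02 -3.01500e+00  2.98886e+02  1.50900e+00]
[ 6.7 -1.6 -1.2 -9.4 -0.3 -2.3]
grasp [ 0.98  0.65 -0.28  1.86 -0.31  0.97  0.75] [ 432. -281.   28.]
up 30 [ 0.9   0.05 -0.33  1.82  0.02  1.27  0.36] [ 400. -300.  330.] 0.0
up 60 [ 0.76 -0.   -0.48  1.96  0.57  1.17 -0.15] [ 400. -300.  330.] 0.0
up 90 [ 0.55  0.14 -0.54  2.08  1.13  1.4  -0.69] [ 400. -300.  330.] 0.0
az -81.8 (440, -200, 330) [ 0.44  0.04 -0.65  2.18  1.15  1.28 -0.64] [ 440. -200.  330.] 0.0
az -51.8 (460, 0, 330) [ 0.22 -0.09 -0.85  2.27  1.12  1.15 -0.57] [460.   0. 330.] 0.0
az -21.799999999999997 (470, 200, 330) [ 0.07 -0.07 -1.01  2.24  1.23  1.   -0.52] [470. 200. 330.] 0.0
az -1.7999999999999972 (493, 384, 330) [-0.16  0.22 -1.03  2.08  1.49  1.05 -0.51] [493. 384. 330.] 0.0
az -1.7999999999999972 (493, 384, 65) [-0.44  0.82 -0.74  2.14  2.04  1.33 -1.06] [493. 384.  65.] 0.0
az -16.799999999999997 (493, 384, 65) [-0.51  0.88 -0.76  2.    1.81  1.48 -1.08] [493. 384.  65.] 0.0
az -31.799999999999997 (493, 384, 65) [-0.55  0.95 -0.77  1.85  1.62  1.63 -1.12] [493. 384.  65.] 0.0
```

The model fits, and the whole path stays inside the joint limits. Now going for the bottle.

```bash
python3 - <<'E'
from h import *
b=np.array([433.5,-281,30.]); az=np.radians(-101.8); ax=np.array([np.cos(az),np.sin(az),0]); t=np.radians(30)
z=np.array([0,0,-np.cos(t)])-ax*np.sin(t); y=np.array([.979,-.2045,0])
T=R.from_matrix(np.c_[np.cross(y,z),y,z])
plan([(b-z*110,T),(b-z*50,T),(b,T)])
E
```

```text
to [ 422.25271715 -334.83770638  125.26279442] d [-20.0, 1.0, 75.0] w [0.004, -0.002, -0.001] len 78 deg 0
to [ 428.3875987  -305.47168472   73.30127019] d [-0.0, 0.0, 60.0] w [0.0, 0.0, 0.0] len 60 deg 0
to [ 433.5 -281.    30. ] d [-0.0, 0.0, 50.0] w [0.0, 0.0, 0.0] len 50 deg 0
```

Request:
step_arm([
  {"gripper": 0.03,"dx": -7,"dy": 0,"dz": 20,"wx": 0,"wy": 0,"wz": 0},
  {"gripper": 0.03,"dx": -14,"dy": 1,"dz": 45,"wx": 0,"wy": 0,"wz": 0},
  {"gripper": 0.03,"dx": -20,"dy": 1,"dz": 75,"wx": 0,"wy": 0,"wz": 0},
  {"gripper": 0.03,"dx": -20,"dy": 1,"dz": 75,"wx": 0,"wy": 0,"wz": 0},
  {"gripper": 0.03,"dx": -20,"dy": 1,"dz": 75,"wx": 0,"wy": 0,"wz": 0},
])

```text
time: 10.72
eef_pos: [420.9, -333.4, 122.6]
eef_rot: [-2.135, -1.735, -0.572]
force: [0.1, -0.2, 0.5]
finger_gap: 83.4
grip_force: 0.0
```

```bash
python3 - <<'E'
from h import *
b=np.array([433.5,-281,30.]); az=np.radians(-101.8); ax=np.array([np.cos(az),np.sin(az),0]); t=np.radians(30)
z=np.array([0,0,-np.cos(t)])-ax*np.sin(t); y=np.array([.979,-.2045,0])
T=R.from_matrix(np.c_[np.cross(y,z),y,z])
plan([(b-z*50,T),(b,T)]); print(sense()['force'],sense()['finger_gap'])
im,d,m=cap('top'); im2,_,_=cap('side')
c=np.hstack([cv2.resize(im[190:290,360:460],(400,400)),cv2.resize(im2[210:310,330:430],(400,400))]); cv2.imwrite('pics/t3.png',c[:,:,::-1])
E
```

```text
to [ 428.3875987  -305.47168472   73.30127019] d [0.0, 2.0, 57.0] w [-0.003, -0.003, -0.001] len 57 deg 0
to [ 433.5 -281.    30. ] d [-0.0, 0.0, 50.0] w [0.0, 0.0, 0.0] len 50 deg 0
[ 0.13958209 -0.18605732  0.48848277] 83.38698086764927
```

View pics/t3.png

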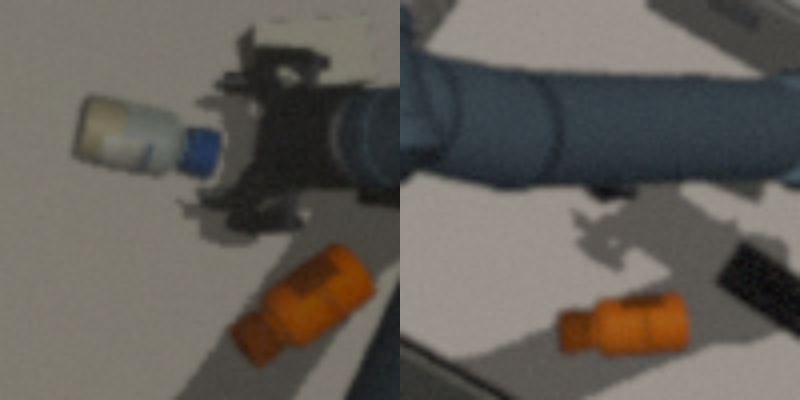

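The left half (top view) shows the fingers at (235,75) and (205,205), straddling the bottle's axis from (85,128) to (215,152). The carton stands at the upper right (310,40). Going in.

Request:
step_arm([
  {"gripper": 0.03,"dx": 0,"dy": 1,"dz": 15,"wx": 0,"wy": 0,"wz": 0},
  {"gripper": 0.03,"dx": 0,"dy": 2,"dz": 35,"wx": 0,"wy": 0,"wz": 0},
  {"gripper": 0.03,"dx": 0,"dy": 2,"dz": 57,"wx": 0,"wy": 0,"wz": 0},
  {"gripper": 0.03,"dx": 0,"dy": 2,"dz": 75,"wx": 0,"wy": 0,"wz": 0},
  {"gripper": 0.03,"dx": 0,"dy": 2,"dz": 75,"wx": 0,"wy": 0,"wz": 0},
])

```text
time: 11.23
eef_pos: [431.1, -296.2, 57.4]
eef_rot: [-2.134, -1.737, -0.572]
force: [-0.5, 0.5, -1.0]
finger_gap: 82.6
grip_force: 0.0
```

Request:
step_arm([
  {"gripper": 0.03,"dx": 0,"dy": 0,"dz": 10,"wx": 0,"wy": 0,"wz": 0},
  {"gripper": 0.03,"dx": 0,"dy": 0,"dz": 20,"wx": 0,"wy": 0,"wz": 0},
  {"gripper": 0.03,"dx": 0,"dy": 0,"dz": 28,"wx": 0,"wy": 0,"wz": 0},
  {"gripper": 0.03,"dx": 0,"dy": 0,"dz": 31,"wx": 0,"wy": 0,"wz": 0},
  {"gripper": 0.03,"dx": 0,"dy": 0,"dz": 31,"wx": 0,"wy": 0,"wz": 0},
])

```text
time: 11.65
eef_pos: [434.0, -282.6, 30.6]
eef_rot: [-2.137, -1.736, -0.572]
force: [-0.9, 0.4, -0.1]
finger_gap: 83.0
grip_force: 0.0
```

```bash
python3 - <<'E'
from h import *
s=sense(); print(s['eef_pos'],s['force'],s['finger_gap'])
E
```

```text
[ 434.03137406 -282.5985494    30.56544894] [-0.94003621  0.35282705 -0.08511696] 82.9605131399504
```

Closing on the bottle.

Request:
step_arm([
  {"gripper": 0.2,"dx": 0,"dy": 0,"dz": 0,"wx": 0,"wy": 0,"wz": 0},
  {"gripper": 0.3,"dx": 0,"dy": 0,"dz": 0,"wx": 0,"wy": 0,"wz": 0},
  {"gripper": 0.4,"dx": 0,"dy": 0,"dz": 0,"wx": 0,"wy": 0,"wz": 0},
  {"gripper": 0.5,"dx": 0,"dy": 0,"dz": 0,"wx": 0,"wy": 0,"wz": 0},
  {"gripper": 0.5,"dx": 0,"dy": 0,"dz": 0,"wx": 0,"wy": 0,"wz": 0},
], squeeze=70)

```text
time: 12.07
eef_pos: [435.0, -284.5, 31.9]
eef_rot: [-2.141, -1.737, -0.573]
force: [-0.4, -1.1, 4.0]
finger_gap: 53.3
grip_force: 74.1
```

Request:
step_arm([
  {"gripper": 0.6,"dx": 0,"dy": 0,"dz": 0,"wx": 0,"wy": 0,"wz": 0},
  {"gripper": 0.6,"dx": 0,"dy": 0,"dz": 0,"wx": 0,"wy": 0,"wz": 0},
  {"gripper": 0.6,"dx": 0,"dy": 0,"dz": 0,"wx": 0,"wy": 0,"wz": 0},
  {"gripper": 0.6,"dx": 0,"dy": 0,"dz": 0,"wx": 0,"wy": 0,"wz": 0},
  {"gripper": 0.6,"dx": 0,"dy": 0,"dz": 0,"wx": 0,"wy": 0,"wz": 0},
])

```text
time: 12.48
eef_pos: [435.0, -284.5, 31.9]
eef_rot: [-2.14, -1.737, -0.573]
force: [-0.1, -1.5, 5.7]
finger_gap: 53.7
grip_force: 74.2
```

```bash
cat > up.py <<'E'
from h import *
s=sense(); p0=s['eef_pos']; T=R.from_rotvec(s['eef_rot']); az=np.radians(-101.8); ax=np.array([np.cos(az),np.sin(az),0]); rv=np.cross(ax,[0,0,1])
print(p0.round(1),s['force'].round(1),s['finger_gap'],s['grip_force'])
U=lambda a:R.from_rotvec(rv*np.radians(a))*T
plan([(p0+[0,0,100],T),((430,-283,250),U(30)),((425,-283,330),U(60)),((420,-270,340),U(90))])
E
python3 up.py
```

```text
[ 435.  -284.5   31.9] [-0.1 -1.5  5.7] 53.726240920191884 74.24306474626064
to [ 434.98827546 -284.54238086  131.91173403] d [50.0, 0.0, -87.0] w [0.0, 0.0, 0.0] len 100 deg 0
to [ 430. -283.  250.] d [59.0, -5.0, -102.0] w [-0.0, -0.524, -0.001] len 118 deg 30
to [ 425. -283.  330.] d [-1.0, -5.0, -80.0] w [-0.0, -0.524, -0.001] len 80 deg 30
to [ 420. -270.  340.] d [5.0, -8.0, -15.0] w [-0.0, -0.524, -0.001] len 17 deg 30
```

Request:
step_arm([
  {"gripper": 0.3,"dx": 0,"dy": 0,"dz": 0,"wx": 0,"wy": 0,"wz": 0},
  {"gripper": 0.15,"dx": 0,"dy": 0,"dz": 0,"wx": 0,"wy": 0,"wz": 0},
  {"gripper": 0.15,"dx": 0,"dy": 0,"dz": 2,"wx": 0,"wy": 0,"wz": 0},
  {"gripper": 0.15,"dx": 0,"dy": 0,"dz": 4,"wx": 0,"wy": 0,"wz": 0},
  {"gripper": 0.15,"dx": 0,"dy": 0,"dz": 5,"wx": 0,"wy": 0,"wz": 0},
], squeeze=50)

```text
time: 12.9
eef_pos: [434.3, -279.9, 26.0]
eef_rot: [-2.137, -1.736, -0.572]
force: [-0.3, 0.1, -0.6]
finger_gap: 72.4
grip_force: 0.0
```

Request:
step_arm([
  {"gripper": 0.15,"dx": 0,"dy": 0,"dz": 0,"wx": 0,"wy": 0,"wz": 0},
  {"gripper": 0.3,"dx": 0,"dy": 0,"dz": 0,"wx": 0,"wy": 0,"wz": 0},
  {"gripper": 0.4,"dx": 0,"dy": 0,"dz": 0,"wx": 0,"wy": 0,"wz": 0},
  {"gripper": 0.5,"dx": 0,"dy": 0,"dz": 0,"wx": 0,"wy": 0,"wz": 0},
  {"gripper": 0.6,"dx": 0,"dy": 0,"dz": 0,"wx": 0,"wy": 0,"wz": 0},
], squeeze=60)

```text
time: 13.32
eef_pos: [435.1, -281.2, 27.0]
eef_rot: [-2.139, -1.737, -0.573]
force: [0.9, -1.3, 1.4]
finger_gap: 54.4
grip_force: 63.6
```

```bash
python3 up.py
```

```text
[ 435.1 -281.2   27. ] [ 0.9 -1.3  1.4] 54.43143204770971 63.61209824681282
to [ 435.11246464 -281.20911643  126.97645898] d [50.0, 0.0, -87.0] w [0.0, 0.0, 0.0] len 100 deg 0
to [ 430. -283.  250.] d [59.0, -5.0, -108.0] w [-0.0, -0.524, -0.0] len 123 deg 30
to [ 425. -283.  330.] d [-1.0, -5.0, -80.0] w [-0.0, -0.524, -0.0] len 80 deg 30
to [ 420. -270.  340.] d [5.0, -8.0, -15.0] w [-0.0, -0.524, -0.0] len 17 deg 30
```

Request:
step_arm([
  {"gripper": 0.6,"dx": 5,"dy": 0,"dz": -9,"wx": 0,"wy": 0,"wz": 0},
  {"gripper": 0.6,"dx": 14,"dy": 0,"dz": -24,"wx": 0,"wy": 0,"wz": 0},
  {"gripper": 0.6,"dx": 26,"dy": 0,"dz": -45,"wx": 0,"wy": 0,"wz": 0},
  {"gripper": 0.6,"dx": 38,"dy": 0,"dz": -66,"wx": 0,"wy": 0,"wz": 0},
  {"gripper": 0.6,"dx": 50,"dy": 0,"dz": -87,"wx": 0,"wy": 0,"wz": 0},
])

```text
time: 13.73
eef_pos: [433.7, -280.5, 127.5]
eef_rot: [-2.137, -1.735, -0.571]
force: [0.6, -1.2, -2.6]
finger_gap: 54.2
grip_force: 64.1
```

```bash
sed -i 's/^plan.*$/plan([((430,-283,250),U(30)),((425,-283,330),U(60)),((420,-270,340),U(90))])/' up.py; python3 up.py
```

```text
[ 433.7 -280.5  127.5] [ 0.6 -1.2 -2.6] 54.16494420563059 64.08354733139277
to [ 430. -283.  250.] d [58.0, -3.0, -108.0] w [-0.001, -0.524, 0.001] len 123 deg 30
to [ 425. -283.  330.] d [-1.0, -5.0, -80.0] w [-0.001, -0.524, 0.001] len 80 deg 30
to [ 420. -270.  340.] d [5.0, -8.0, -14.0] w [-0.001, -0.524, 0.001] len 17 deg 30
```

Request:
step_arm([
  {"gripper": 0.6,"dx": 11,"dy": 0,"dz": -21,"wx": 0,"wy": -0.08,"wz": 0},
  {"gripper": 0.6,"dx": 23,"dy": -1,"dz": -43,"wx": 0,"wy": -0.19,"wz": 0},
  {"gripper": 0.6,"dx": 35,"dy": -2,"dz": -65,"wx": 0,"wy": -0.3,"wz": 0},
  {"gripper": 0.6,"dx": 47,"dy": -3,"dz": -87,"wx": 0,"wy": -0.41,"wz": 0},
  {"gripper": 0.6,"dx": 58,"dy": -3,"dz": -108,"wx": 0,"wy": -0.524,"wz": 0},
])

```text
time: 14.15
eef_pos: [430.1, -284.0, 251.4]
eef_rot: [2.437, 1.977, -0.008]
force: [1.0, -0.2, -3.1]
finger_gap: 54.4
grip_force: 64.0
```

Request:
step_arm([
  {"gripper": 0.6,"dx": 0,"dy": -1,"dz": -16,"wx": 0,"wy": -0.1,"wz": 0},
  {"gripper": 0.6,"dx": 0,"dy": -2,"dz": -32,"wx": 0,"wy": -0.2,"wz": 0},
  {"gripper": 0.6,"dx": 0,"dy": -3,"dz": -48,"wx": 0,"wy": -0.31,"wz": 0},
  {"gripper": 0.6,"dx": 0,"dy": -4,"dz": -64,"wx": 0,"wy": -0.42,"wz": 0},
  {"gripper": 0.6,"dx": 0,"dy": -5,"dz": -80,"wx": 0,"wy": -0.524,"wz": 0},
])

```text
time: 14.57
eef_pos: [425.5, -281.8, 330.5]
eef_rot: [2.135, 1.734, -0.578]
force: [-0.3, 0.8, -4.0]
finger_gap: 54.2
grip_force: 64.1
```

```bash
sed -i 's/^plan.*$/print(s["q"].round(2)); plan([((420,-270,340),U(30))])/' up.py; python3 up.py; python3 - <<'E'
import sys; sys.argv=['x']
exec(open('pk.py').read().split("q0=s['q']")[0])
E
```

```text
[ 425.5 -281.8  330.5] [-0.3  0.8 -4. ] 54.20154198457093 64.07480522990227
[ 0.57  0.03 -0.39  1.94  0.58  1.24 -0.23]
to [ 420. -270.  340.] d [4.0, -8.0, -13.0] w [-0.0, -0.524, 0.0] len 16 deg 30
[ 0.574  0.033 -0.386  1.941  0.577  1.238 -0.23 ] [ 425.5 -281.8  330.5] 54.20154198457093
196.5012117662019 [-6.20000e-02  3.19562e+02  1.12300e+00  4.80464e+02 -7.09400e+00
  5.02455e+02  9.85000e-01  3.24472e+02  1.51000e+00]
[-4.6  1.2 -0.7  9.3  0.3 -2.3]
```

Request:
step_arm([
  {"gripper": 0.6,"dx": 1,"dy": -2,"dz": -3,"wx": 0,"wy": -0.1,"wz": 0},
  {"gripper": 0.6,"dx": 2,"dy": -4,"dz": -6,"wx": 0,"wy": -0.2,"wz": 0},
  {"gripper": 0.6,"dx": 3,"dy": -6,"dz": -9,"wx": 0,"wy": -0.31,"wz": 0},
  {"gripper": 0.6,"dx": 4,"dy": -8,"dz": -13,"wx": 0,"wy": -0.42,"wz": 0},
  {"gripper": 0.6,"dx": 4,"dy": -8,"dz": -13,"wx": 0,"wy": -0.524,"wz": 0},
])

```text
time: 14.98
eef_pos: [420.4, -269.8, 339.3]
eef_rot: [1.766, 1.436, -1.023]
force: [0.2, 0.0, -4.0]
finger_gap: 54.0
grip_force: 64.2
```

```bash
cat > tr.py <<'E'
from h import *
s=sense(); p0=s['eef_pos']; T=R.from_rotvec(s['eef_rot']); z=T.as_matrix()[:,2]; y=T.as_matrix()[:,1]
print(p0.round(1),'az',np.degrees(np.arctan2(z[1],z[0])),'tilt',np.degrees(np.arcsin(-z[2])),'y.z',y[2],s['q'].round(2),s['force'].round(1))
Y=lambda a:R.from_euler('z',a,degrees=True)*T
plan([((440,-120,340),Y(22)),((460,40,340),Y(44)),((475,210,340),Y(67)),((490,350,340),Y(90))])
im,d,m=cap('side'); cv2.imwrite('pics/t4.png',cv2.resize(im[130:310,260:460],None,fx=3.5,fy=3.3)[:,:,::-1])
E
python3 tr.py
```

```text
[ 420.4 -269.8  339.3] az -101.6483719911122 tilt 29.7360433517833 y.z 0.0015525409818045177 [ 0.39  0.16 -0.49  2.05  1.05  1.52 -0.7 ] [ 0.2  0.  -4. ]
to [ 440. -120.  340.] d [74.0, -11.0, -131.0] w [-0.333, 0.001, -0.19] len 151 deg 22
to [460.  40. 340.] d [76.0, 48.0, -134.0] w [-0.333, 0.001, -0.19] len 161 deg 22
to [475. 210. 340.] d [67.0, 104.0, -118.0] w [-0.349, 0.001, -0.199] len 171 deg 23
to [490. 350. 340.] d [34.0, 124.0, -58.0] w [-0.349, 0.001, -0.199] len 141 deg 23
```

View pics/t4.png

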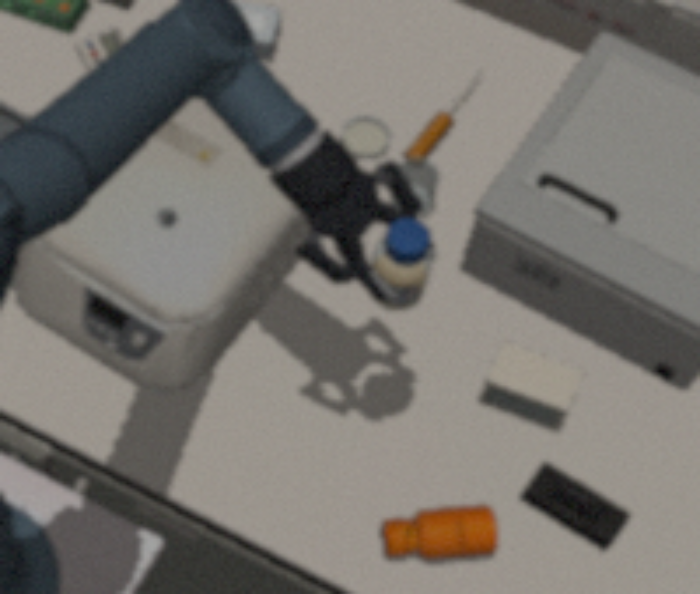

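The bottle is held upright with its cap up at (408,240), and the carton stands upright at (530,385). Carrying the bottle over.

Request:
step_arm([
  {"gripper": 0.6,"dx": 11,"dy": -2,"dz": -20,"wx": -0.05,"wy": 0,"wz": -0.03},
  {"gripper": 0.6,"dx": 26,"dy": -4,"dz": -46,"wx": -0.12,"wy": 0,"wz": -0.07},
  {"gripper": 0.6,"dx": 42,"dy": -6,"dz": -74,"wx": -0.19,"wy": 0,"wz": -0.11},
  {"gripper": 0.6,"dx": 58,"dy": -9,"dz": -102,"wx": -0.26,"wy": 0,"wz": -0.15},
  {"gripper": 0.6,"dx": 74,"dy": -11,"dz": -131,"wx": -0.333,"wy": 0,"wz": -0.19},
])

```text
time: 15.45
eef_pos: [439.6, -120.9, 339.3]
eef_rot: [1.416, 1.696, -0.816]
force: [0.5, 0.6, -3.4]
finger_gap: 54.5
grip_force: 64.5
```

Request:
step_arm([
  {"gripper": 0.6,"dx": 15,"dy": 10,"dz": -27,"wx": -0.067,"wy": 0,"wz": -0.038},
  {"gripper": 0.6,"dx": 30,"dy": 19,"dz": -54,"wx": -0.133,"wy": 0,"wz": -0.076},
  {"gripper": 0.6,"dx": 46,"dy": 29,"dz": -80,"wx": -0.2,"wy": 0,"wz": -0.114},
  {"gripper": 0.6,"dx": 61,"dy": 38,"dz": -107,"wx": -0.266,"wy": 0,"wz": -0.152},
  {"gripper": 0.6,"dx": 76,"dy": 48,"dz": -134,"wx": -0.333,"wy": 0,"wz": -0.19},
])

```text
time: 15.87
eef_pos: [459.7, 39.2, 340.6]
eef_rot: [1.041, 1.885, -0.598]
force: [1.1, -0.2, -2.9]
finger_gap: 54.3
grip_force: 64.5
```

```bash
sed -i '/^im,d/d' tr.py; sed -i 's/^plan.*$/plan([((475,210,340),Y(23)),((490,350,340),Y(46))])/' tr.py; python3 tr.py
```

```text
[459.7  39.2 340.6] az -57.6850597877147 tilt 30.045810730883456 y.z 0.0016678247395398027 [ 0.05  0.05 -0.84  2.17  1.05  1.45 -0.66] [ 1.1 -0.2 -2.9]
to [475. 210. 340.] d [69.0, 104.0, -118.0] w [-0.347, 0.001, -0.201] len 172 deg 23
to [490. 350. 340.] d [34.0, 124.0, -58.0] w [-0.347, 0.001, -0.201] len 141 deg 23
```

Request:
step_arm([
  {"gripper": 0.6,"dx": 14,"dy": 21,"dz": -24,"wx": -0.07,"wy": 0,"wz": -0.04},
  {"gripper": 0.6,"dx": 28,"dy": 42,"dz": -47,"wx": -0.139,"wy": 0,"wz": -0.08},
  {"gripper": 0.6,"dx": 41,"dy": 62,"dz": -71,"wx": -0.208,"wy": 0,"wz": -0.121},
  {"gripper": 0.6,"dx": 55,"dy": 83,"dz": -94,"wx": -0.278,"wy": 0,"wz": -0.161},
  {"gripper": 0.6,"dx": 69,"dy": 104,"dz": -118,"wx": -0.347,"wy": 0,"wz": -0.201},
])

```text
time: 16.28
eef_pos: [475.4, 209.8, 339.8]
eef_rot: [0.632, 2.019, -0.365]
force: [1.5, -0.0, -3.1]
finger_gap: 54.3
grip_force: 64.5
```

Request:
step_arm([
  {"gripper": 0.6,"dx": 7,"dy": 25,"dz": -12,"wx": -0.07,"wy": 0,"wz": -0.04},
  {"gripper": 0.6,"dx": 14,"dy": 50,"dz": -23,"wx": -0.139,"wy": 0,"wz": -0.08},
  {"gripper": 0.6,"dx": 20,"dy": 74,"dz": -35,"wx": -0.208,"wy": 0,"wz": -0.121},
  {"gripper": 0.6,"dx": 27,"dy": 99,"dz": -46,"wx": -0.278,"wy": 0,"wz": -0.161},
  {"gripper": 0.6,"dx": 34,"dy": 124,"dz": -58,"wx": -0.347,"wy": 0,"wz": -0.201},
])

```text
time: 16.7
eef_pos: [491.6, 349.3, 338.9]
eef_rot: [0.214, 2.086, -0.127]
force: [-0.7, -0.1, -3.7]
finger_gap: 54.1
grip_force: 64.5
```

```bash
sed -i '/^plan/d' tr.py; cat >> tr.py <<'E'
plan([((493.5,385,200),Y(0)),((493.5,385,100),Y(0))])
im,d,m=cap('top'); im2,d2,m2=cap('side')
c=np.hstack([cv2.resize(im[150:270,130:250],(400,400)),cv2.resize(im2[80:230,190:340],(400,400))]); cv2.imwrite('pics/t5.png',c[:,:,::-1])
E
python3 tr.py
```

```text
[491.6 349.3 338.9] az -11.876545851139765 tilt 30.012249965428186 y.z -0.002352427446796687 [-0.19  0.24 -1.02  2.05  1.38  1.27 -0.52] [-0.7 -0.1 -3.7]
to [493.5 385.  200. ] d [123.0, 36.0, 65.0] w [0.0, 0.0, 0.0] len 143 deg 0
to [493.5 385.  100. ] d [87.0, 0.0, 50.0] w [0.0, 0.0, 0.0] len 100 deg 0
```

View pics/t5.png

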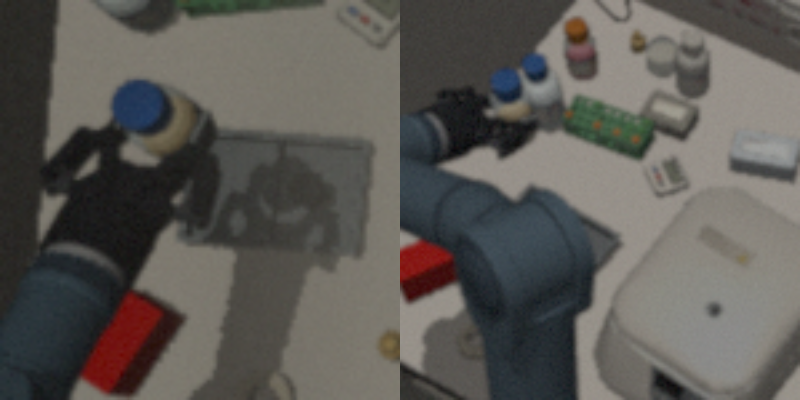

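The bottle is held upright above the tray, cap at (140,105) in the left half, and the bay below is free. I'll measure the cap against the TCP for tilt and base height.

```bash
python3 - <<'E'
from h import *
z=np.load('top.npz'); im=z['im'].astype(int); d=z['d']; m=camera_model('top'); P=cloud(d,m)
B=im[165:200,155:195]; mk=(B[...,2]>B[...,0]+35); Q=P[165:200,155:195][mk]; print(mk.sum(),np.median(Q,0),np.percentile(Q[:,2],[10,25,50,75,90]))
zt=np.percentile(Q[:,2],70); T=mk&(abs(P[165:200,155:195,2]-zt)<12); v,u=np.where(T); q=ray(np.c_[u+155,v+165],m,zt); (cx,cy),r=cv2.minEnclosingCircle(q[:,:2].astype(np.float32)); print('captop',zt,q.mean(0),(cx,cy),r,'tcp',sense()['eef_pos'])
z=np.load('side.npz'); im=z['im'].astype(int); d=z['d']; m=camera_model('side'); P=cloud(d,m)
sl=(slice(100,125),slice(218,238)); B=im[sl]; mk=(B[...,2]>B[...,0]+35); Q=P[sl][mk]; Q=Q[Q[:,2]>300]; print('side',len(Q),np.median(Q,0),np.percentile(Q[:,2],[50,75,90]))
E
```

```text
163 [489.56573995 351.0435505  409.15337926] [406.11064938 407.55819697 409.15337926 410.65857554 411.51429311]
captop 410.3052695021819 [488.97125097 350.6744606  410.3052695 ] (489.23944091796875, 350.6037902832031) 18.98453712463379 tcp [491.06752998 351.49379326 339.49782598]
side 79 [486.02865222 352.65094691 411.00383072] [411.00383072 413.12688772 415.77535725]
```

The bottle is upright to within about 2°, and its base is 47.5 mm below the TCP. The touchdown TCP height is therefore about 55.5, so I'm descending.

```bash
sed -i '/^im,d/d;/^c=/d' tr.py; sed -i 's/^plan.*$/plan([((495,385,200),Y(0)),((495,385,100),Y(0))])/' tr.py; python3 tr.py
```

```text
[491.1 351.5 339.5] az -11.63788144161618 tilt 30.059334751484514 y.z 0.0008842953499794554 [-0.19  0.24 -1.02  2.05  1.38  1.27 -0.52] [-0.9 -0.3 -2.4]
to [495. 385. 200.] d [122.0, 33.0, 67.0] w [0.0, 0.0, 0.0] len 144 deg 0
to [495. 385. 100.] d [87.0, -0.0, 50.0] w [0.0, 0.0, 0.0] len 100 deg 0
```

Request:
step_arm([
  {"gripper": 0.6,"dx": 20,"dy": 11,"dz": 11,"wx": 0,"wy": 0,"wz": 0},
  {"gripper": 0.6,"dx": 48,"dy": 22,"dz": 26,"wx": 0,"wy": 0,"wz": 0},
  {"gripper": 0.6,"dx": 76,"dy": 33,"dz": 41,"wx": 0,"wy": 0,"wz": 0},
  {"gripper": 0.6,"dx": 104,"dy": 33,"dz": 57,"wx": 0,"wy": 0,"wz": 0},
  {"gripper": 0.6,"dx": 122,"dy": 33,"dz": 67,"wx": 0,"wy": 0,"wz": 0},
])

```text
time: 17.22
eef_pos: [495.8, 379.5, 196.0]
eef_rot: [0.219, 2.089, -0.134]
force: [0.1, -1.0, -3.7]
finger_gap: 54.2
grip_force: 64.5
```

Request:
step_arm([
  {"gripper": 0.6,"dx": 22,"dy": 0,"dz": 13,"wx": 0,"wy": 0,"wz": 0},
  {"gripper": 0.6,"dx": 44,"dy": 0,"dz": 25,"wx": 0,"wy": 0,"wz": 0},
  {"gripper": 0.6,"dx": 66,"dy": 0,"dz": 38,"wx": 0,"wy": 0,"wz": 0},
  {"gripper": 0.6,"dx": 87,"dy": 0,"dz": 50,"wx": 0,"wy": 0,"wz": 0},
  {"gripper": 0.6,"dx": 87,"dy": 0,"dz": 50,"wx": 0,"wy": 0,"wz": 0},
])

```text
time: 17.63
eef_pos: [495.2, 377.2, 93.8]
eef_rot: [0.216, 2.092, -0.139]
force: [-0.6, -1.1, -4.2]
finger_gap: 54.4
grip_force: 64.5
```

```bash
sed -i 's/^plan.*$/plan([((495,385,62),Y(0)),((495,385,56),Y(0))])/' tr.py; cat >> tr.py <<'E'
im,d,m=cap('top'); P=cloud(d,m)
sl=(slice(170,240),slice(160,250)); B=im[sl].astype(int); mk=(B[...,2]>B[...,0]+35)&(P[sl][...,2]>120); Q=P[sl][mk]; print('cap',mk.sum(),np.median(Q,0))
E
python3 tr.py
```

```text
[495.2 377.2  93.8] az -12.537873104074688 tilt 30.319653218427867 y.z -0.010945323561998052 [-0.47  0.78 -0.79  2.07  1.77  1.45 -0.97] [-0.6 -1.1 -4.2]
to [495. 385.  62.] d [28.0, 8.0, 14.0] w [0.0, 0.0, 0.0] len 33 deg 0
to [495. 385.  56.] d [5.0, 0.0, 3.0] w [0.0, 0.0, 0.0] len 6 deg 0
cap 105 [493.31428079 379.95337757 164.57863903]
```

Request:
step_arm([
  {"gripper": 0.6,"dx": 0,"dy": 6,"dz": 0,"wx": 0,"wy": 0,"wz": 0},
  {"gripper": 0.6,"dx": 10,"dy": 6,"dz": 5,"wx": 0,"wy": 0,"wz": 0},
  {"gripper": 0.6,"dx": 20,"dy": 6,"dz": 10,"wx": 0,"wy": 0,"wz": 0},
  {"gripper": 0.6,"dx": 26,"dy": 6,"dz": 15,"wx": 0,"wy": 0,"wz": 0},
  {"gripper": 0.6,"dx": 26,"dy": 6,"dz": 15,"wx": 0,"wy": 0,"wz": 0},
])

```text
time: 18.1
eef_pos: [497.4, 386.5, 68.5]
eef_rot: [0.217, 2.085, -0.13]
force: [-0.6, -0.2, -3.2]
finger_gap: 54.1
grip_force: 64.5
```

```bash
python3 tr.py
```

```text
[497.4 386.5  68.5] az -12.104020607496366 tilt 29.955047880926088 y.z -0.003178857422819481 [-0.49  0.84 -0.76  2.05  1.81  1.47 -1.01] [-0.6 -0.2 -3.2]
to [495. 385.  62.] d [7.0, -2.0, 1.0] w [0.0, 0.0, 0.0] len 7 deg 0
to [495. 385.  56.] d [5.0, 0.0, 3.0] w [0.0, 0.0, 0.0] len 6 deg 0
cap 105 [494.79887825 388.52158381 138.35483764]
```

Request:
step_arm([
  {"gripper": 0.6,"dx": 2,"dy": -2,"dz": 1,"wx": 0,"wy": 0,"wz": 0},
  {"gripper": 0.6,"dx": 5,"dy": -3,"dz": 3,"wx": 0,"wy": 0,"wz": 0},
  {"gripper": 0.6,"dx": 8,"dy": -3,"dz": 4.6,"wx": 0,"wy": 0,"wz": 0},
  {"gripper": 0.6,"dx": 8,"dy": -3,"dz": 4.6,"wx": 0,"wy": 0,"wz": 0},
  {"gripper": 0.6,"dx": 8,"dy": -3,"dz": 4.6,"wx": 0,"wy": 0,"wz": 0},
])

```text
time: 18.57
eef_pos: [497.0, 384.5, 60.9]
eef_rot: [0.217, 2.083, -0.127]
force: [-0.5, 0.7, -3.2]
finger_gap: 54.3
grip_force: 64.5
```

Request:
step_arm([
  {"gripper": 0.6,"dx": 0.4,"dy": 0,"dz": 0.2,"wx": 0,"wy": 0,"wz": 0},
  {"gripper": 0.6,"dx": 0.9,"dy": 0,"dz": 0.5,"wx": 0,"wy": 0,"wz": 0},
  {"gripper": 0.6,"dx": 1.3,"dy": 0,"dz": 0.8,"wx": 0,"wy": 0,"wz": 0},
  {"gripper": 0.6,"dx": 1.7,"dy": 0,"dz": 1,"wx": 0,"wy": 0,"wz": 0},
  {"gripper": 0.6,"dx": 1.7,"dy": 0,"dz": 1,"wx": 0,"wy": 0,"wz": 0},
])

```text
time: 18.98
eef_pos: [497.0, 384.7, 59.0]
eef_rot: [0.218, 2.083, -0.127]
force: [-1.0, 0.4, -3.1]
finger_gap: 54.3
grip_force: 64.5
```

Request:
step_arm([
  {"gripper": 0.6,"dx": 0.4,"dy": 0,"dz": 0.2,"wx": 0,"wy": 0,"wz": 0},
  {"gripper": 0.6,"dx": 0.9,"dy": 0,"dz": 0.5,"wx": 0,"wy": 0,"wz": 0},
  {"gripper": 0.6,"dx": 1.3,"dy": 0,"dz": 0.8,"wx": 0,"wy": 0,"wz": 0},
  {"gripper": 0.6,"dx": 1.7,"dy": 0,"dz": 1,"wx": 0,"wy": 0,"wz": 0},
  {"gripper": 0.6,"dx": 1.7,"dy": 0,"dz": 1,"wx": 0,"wy": 0,"wz": 0},
])

```text
time: 19.4
eef_pos: [497.0, 384.6, 57.0]
eef_rot: [0.218, 2.083, -0.127]
force: [0.0, 0.4, -3.0]
finger_gap: 54.1
grip_force: 64.5
```

Request:
step_arm([
  {"gripper": 0.6,"dx": 0.2,"dy": 0,"dz": 0.1,"wx": 0,"wy": 0,"wz": 0},
  {"gripper": 0.6,"dx": 0.4,"dy": 0,"dz": 0.2,"wx": 0,"wy": 0,"wz": 0},
  {"gripper": 0.6,"dx": 0.7,"dy": 0,"dz": 0.4,"wx": 0,"wy": 0,"wz": 0},
  {"gripper": 0.6,"dx": 0.9,"dy": 0,"dz": 0.5,"wx": 0,"wy": 0,"wz": 0},
  {"gripper": 0.6,"dx": 0.9,"dy": 0,"dz": 0.5,"wx": 0,"wy": 0,"wz": 0},
])

```text
time: 19.82
eef_pos: [497.0, 384.6, 56.0]
eef_rot: [0.218, 2.083, -0.127]
force: [-0.2, -0.1, -4.2]
finger_gap: 54.2
grip_force: 64.5
```

Request:
step_arm([
  {"gripper": 0.6,"dx": 0.2,"dy": 0,"dz": 0.1,"wx": 0,"wy": 0,"wz": 0},
  {"gripper": 0.6,"dx": 0.4,"dy": 0,"dz": 0.2,"wx": 0,"wy": 0,"wz": 0},
  {"gripper": 0.6,"dx": 0.7,"dy": 0,"dz": 0.4,"wx": 0,"wy": 0,"wz": 0},
  {"gripper": 0.6,"dx": 0.9,"dy": 0,"dz": 0.5,"wx": 0,"wy": 0,"wz": 0},
  {"gripper": 0.6,"dx": 0.9,"dy": 0,"dz": 0.5,"wx": 0,"wy": 0,"wz": 0},
])

```text
time: 20.23
eef_pos: [497.0, 384.7, 55.4]
eef_rot: [0.218, 2.082, -0.127]
force: [-0.7, -0.2, -1.4]
finger_gap: 54.0
grip_force: 64.7
```

Request:
step_arm([
  {"gripper": 0.6,"dx": 0.1,"dy": 0,"dz": 0.1,"wx": 0,"wy": 0,"wz": 0},
  {"gripper": 0.6,"dx": 0.2,"dy": 0,"dz": 0.2,"wx": 0,"wy": 0,"wz": 0},
  {"gripper": 0.6,"dx": 0.4,"dy": 0,"dz": 0.2,"wx": 0,"wy": 0,"wz": 0},
  {"gripper": 0.6,"dx": 0.5,"dy": 0,"dz": 0.3,"wx": 0,"wy": 0,"wz": 0},
  {"gripper": 0.6,"dx": 0.5,"dy": 0,"dz": 0.3,"wx": 0,"wy": 0,"wz": 0},
], squeeze=30)

```text
time: 20.65
eef_pos: [497.2, 384.7, 55.3]
eef_rot: [0.218, 2.081, -0.127]
force: [-2.4, -2.6, 2.2]
finger_gap: 54.3
grip_force: 65.1
```

Request:
step_arm([
  {"gripper": 0.35,"dx": 0,"dy": 0,"dz": 0,"wx": 0,"wy": 0,"wz": 0},
  {"gripper": 0.3,"dx": 0,"dy": 0,"dz": 0,"wx": 0,"wy": 0,"wz": 0},
  {"gripper": 0.25,"dx": 0,"dy": 0,"dz": 0,"wx": 0,"wy": 0,"wz": 0},
  {"gripper": 0.18,"dx": 0,"dy": 0,"dz": 0,"wx": 0,"wy": 0,"wz": 0},
  {"gripper": 0.15,"dx": 0,"dy": 0,"dz": 0,"wx": 0,"wy": 0,"wz": 0},
])

```text
time: 21.07
eef_pos: [497.2, 384.8, 54.4]
eef_rot: [0.218, 2.083, -0.127]
force: [-0.6, 0.7, 0.1]
finger_gap: 72.7
grip_force: 0.0
```

```bash
cat >> tr.py <<'E'
im2,_,_=cap('side'); c=np.hstack([cv2.resize(im[160:260,140:260],(440,400)),cv2.resize(im2[120:220,200:290],(360,400))]); cv2.imwrite('pics/t6.png',c[:,:,::-1]); print(s['finger_gap'])
E
python3 tr.py
```

```text
[497.2 384.8  54.4] az -11.954346626326258 tilt 29.868759333704038 y.z -0.0004227321354637048 [-0.5   0.87 -0.75  2.05  1.83  1.47 -1.04] [-0.6  0.7  0.1]
to [495. 385.  62.] d [-6.0, -0.0, -6.0] w [0.0, 0.0, 0.0] len 8 deg 0
to [495. 385.  56.] d [5.0, 0.0, 3.0] w [0.0, 0.0, 0.0] len 6 deg 0
cap 95 [494.26872097 385.6348297  124.97956466]
72.71535987076538
```

View pics/t6.png

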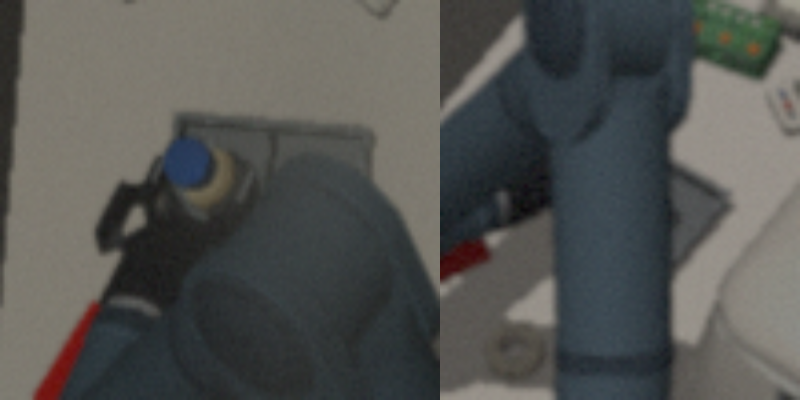

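The bottle stands free in the bay. Its cap top is at z≈125, centred at (494,386), and the gripper is open around it. Backing off.

Request:
step_arm([
  {"gripper": 0.13,"dx": 0,"dy": 0,"dz": -8,"wx": 0,"wy": 0,"wz": 0},
  {"gripper": 0.13,"dx": 0,"dy": 0,"dz": -20,"wx": 0,"wy": 0,"wz": 0},
  {"gripper": 0.13,"dx": 0,"dy": 0,"dz": -35,"wx": 0,"wy": 0,"wz": 0},
  {"gripper": 0.13,"dx": 0,"dy": 0,"dz": -50,"wx": 0,"wy": 0,"wz": 0},
  {"gripper": 0.13,"dx": 0,"dy": 0,"dz": -65,"wx": 0,"wy": 0,"wz": 0},
])

```text
time: 21.58
eef_pos: [439.7, 397.4, 87.9]
eef_rot: [0.216, 2.084, -0.125]
force: [-0.2, -0.0, 0.4]
finger_gap: 74.4
grip_force: 0.0
```

Request:
step_arm([
  {"gripper": 0.13,"dx": -5,"dy": 0,"dz": -10,"wx": 0,"wy": 0,"wz": 0},
  {"gripper": 0.13,"dx": -20,"dy": 0,"dz": -20,"wx": 0,"wy": 0,"wz": 0},
  {"gripper": 0.13,"dx": -45,"dy": 0,"dz": -30,"wx": 0,"wy": 0,"wz": 0},
  {"gripper": 0.13,"dx": -75,"dy": 0,"dz": -45,"wx": 0,"wy": 0,"wz": 0},
  {"gripper": 0.13,"dx": -105,"dy": 0,"dz": -60,"wx": 0,"wy": 0,"wz": 0},
])

```text
time: 22.0
eef_pos: [440.8, 396.5, 209.0]
eef_rot: [0.214, 2.084, -0.127]
force: [1.2, 0.8, -0.0]
finger_gap: 74.1
grip_force: 0.0
```

Request:
step_arm([
  {"gripper": 0.13,"dx": -25,"dy": 0,"dz": -14,"wx": 0,"wy": 0,"wz": 0},
  {"gripper": 0.13,"dx": -50,"dy": 0,"dz": -28,"wx": 0,"wy": 0,"wz": 0},
  {"gripper": 0.13,"dx": -75,"dy": 0,"dz": -42,"wx": 0,"wy": 0,"wz": 0},
  {"gripper": 0.13,"dx": -90,"dy": 0,"dz": -50,"wx": 0,"wy": 0,"wz": 0},
  {"gripper": 0.13,"dx": -90,"dy": 0,"dz": -50,"wx": 0,"wy": 0,"wz": 0},
])

```text
time: 22.42
eef_pos: [442.8, 398.6, 317.0]
eef_rot: [0.219, 2.076, -0.118]
force: [0.7, 0.6, 0.5]
finger_gap: 74.4
grip_force: 0.0
```

```bash
python3 - <<'E'
from h import *
s=sense(); print(s['eef_pos'],s['q'].round(2),s['force'].round(1))
im,d,m=cap('top'); im2,_,_=cap('side'); 
c=np.hstack([cv2.resize(im[160:300,140:460],(800,350))]); c2=cv2.resize(im2[80:230,180:520],(800,250)); cv2.imwrite('pics/t7.png',np.vstack([c,c2])[:,:,::-1])
P=cloud(d,m); Q=P[195:260,410:470].reshape(-1,3); Q=Q[(Q[:,2]>60)&(Q[:,2]<85)]; print('carton',len(Q),np.median(Q,0),np.ptp(Q[:,2]))
E
```

```text
[442.78963074 398.60403258 316.9920977 ] [-0.33  0.37 -1.07  2.02  1.42  1.45 -0.63] [0.7 0.6 0.5]
carton 484 [ 501.2646557  -422.37134965   68.7414122 ] 18.425258407780348
```

View pics/t7.png

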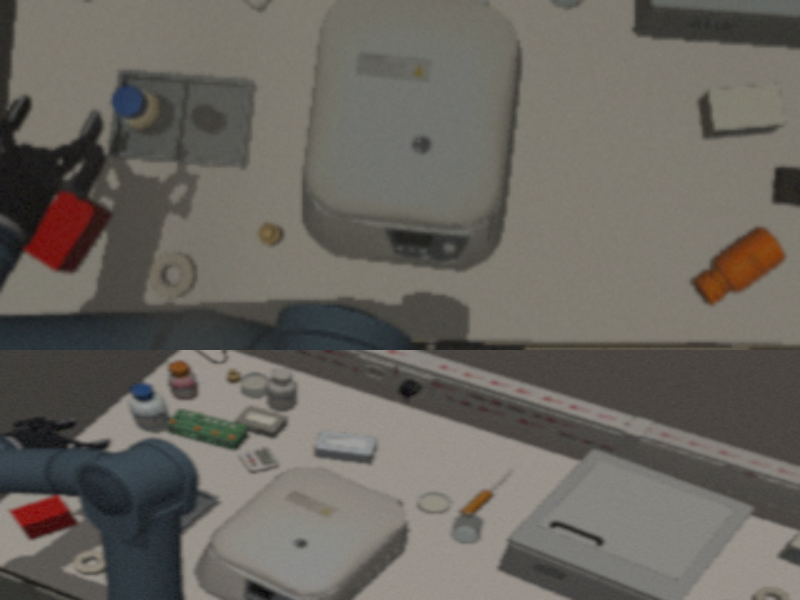

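The bottle stands in the left bay (135,105), and the small bottle is still in the right bay (210,118). The carton stands upright on the worktop (745,108), the bystanders are where they were, and the arm is clear of everything. Handing in.

```bash
python3 -c "
from workcell import *
print(hand_in())"
```

```text
the job is handed in; nothing more can be done
None
```

The carton stands upright on free worktop on the right, clear of the tray, the fallen bottle stands upright in the freed left bay, and the job is handed in at about 22 s; the hand-in returned no verdict.

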